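# Snug up the oil plug of the nut-butter mill

### The arm

A 7-joint arm with a two-finger parallel gripper is mounted at the origin on the work surface. World frame = base frame: x ahead of the robot, y to its left, z up, the work surface at z = 0. Lengths are in m, angles in degrees, forces in N, time in s.
With the tool pointing down it reaches from about 0.425 to 0.875 m from the base axis. Payload 4.7 kg.
Tool frame: the origin (TCP) lies on the centre line of the jaws, within the pads' length; the fingertips stand ahead of it and the grasp point (between the pads) lies 2 mm behind it (env.tip_reach is the x of the fingertips in the tool frame, in m); x points along the fingers, z is the direction in which the jaws open and shut, and the axes are right-handed (so a half turn about x gives the same grasp; the last joint's range is limited). The gripper opens to 87 mm and grips with 3 to 60 N. Pads are 19 mm wide; open, the fingers measure 117 mm over their backs; the gripper's body (75 mm by 190 mm) begins 51 mm behind the grasp point.
Start: joints at [-66.515, 18.392, -4.016, 83.108, 1.295, 78.541, -3.26], TCP at [0.251, 0.6, 0.24] pointing down, gripper open.
Joint ranges: [-163.93, 163.93], [-17.29, 119.83], [-79.2, 71.16], [3.27, 140.29], [-89.18, 269.18], [5.43, 117.66], [-154.24, 154.24]. Speed limits (degrees/s): [147.25, 147.25, 180, 180, 180, 180, 180].

### API

Orientations are given as [roll, pitch, yaw] about the fixed x, y, z axes, in that order (R = Rz(yaw) Ry(pitch) Rx(roll)).
In Python, from cell import telemetry, optics, env, models gives the robot as it stands.
- The arm moves only by the shell command python3 -m pendant 'ROWS' [FORCE]. ROWS is JSON, a list of rows, each a list of 3 entries, a list of its own where there are three numbers: the finger opening in mm, from 0 to 87, then the shift along the tool's x, y, z in mm, then the turn, a rotation vector about the tool's x, y, z in rad. A call has 1 to 10 rows; each row is the pose to reach, as a shift and turn from the pose commanded when the call began, along the tool's axes at that moment; what a row does not reach only later rows make up. A row lasts 1/12 s, in which the tool goes at most 41.7 mm and 7.16 degrees, less where a joint would pass 70% of its speed; a pose out of reach is approached as far as the arm can. A call with a gripper value outside its range is refused whole. The fingers move at their own pace and stop on an object; FORCE is the grip in N (left out, the last holds). Time passes only in rows, so rows that repeat a pose let the fingers close. It gives the time, the measured TCP pose, the force and the opening at its end, in the units of the state.
- telemetry.get_obs(): the state, without advancing time (a new reading comes with each control period).
- optics.read_camera(name): name is "scene" or "top" or "wrist"; returns a dict with "image" (480x640x3 uint8, blue, green, red), "range_z" (480x640 float32, m along the optical axis (not along the pixel's ray), 0 where there is no reading), "fx", "fy", "cx", "cy" (pixels), "cam_to_world" (4x4, takes a point from camera to world coordinates). Camera axes: x right, y up, looking along -z (the intrinsics and any distortion apply to the point x, -y, -z); pixel columns grow to the right and rows downward; lengths in m; the calibration is good to about 2 mm. A picture is of the moment at which its call begins.
- env.sign_off(): hands the job in, once; it reports no verdict.
Trained networks look in the newest picture that a camera, given by its name, has taken for a name from the list of things; names that differ only in an ending like _2 or _b are one class to them, and where a whole thing is asked for, a point or a joint stands for the part that bears it (a point fixed in the world has none). Each returns a list of dicts, best first, with "confidence" (0 to 1); they miss things now and then, are a little off and sometimes report something else, mostly with a low value. They report only what shows in the picture. A call takes as long as a camera call. They do not tell look-alikes from the thing itself.
- models.masks_of(camera, label): "pixels" (480x640 bool, what is visible of it) and "extent" ([left, top, right, bottom] as shares, 0 to 1, of the picture: columns of its width, rows of its height, round what is visible of it).
- models.landmark_of(camera, label): "centre" ([row, column] as shares, 0 to 1, of the picture: columns of its width, rows of its height: a listed point, or the origin of a listed thing).
The state is a dict: "time_s": time; "qpos": joint angles; "joint_velocities": joint speeds; "effort": joint torques, N m; "tool_pos": TCP position; "tool_rot": TCP orientation; "force": force on the tool from outside, world axes, zero at the start; "wrist_torque": the same for the moment, N m; "grip_width": finger opening in m.
Only numpy, scipy, OpenCV 4.12 (cv2) and the standard library are available. Lean on these libraries where they do the work, as an engineer would, in place of code of your own. Each camera call takes 0.05 s, during which the arm holds its last target.

### The job

Take the T-handle square key out of its wooden stand, seat it in the square socket of the oil plug on top of the nut mill's gear case and turn the plug clockwise until its tapered thread goes properly snug; do not force it any further once it is snug. Then put the key back upright in its stand, leaving the other things on the counter alone.

Things in the scene. Friction and masses are not known exactly. Their poses are not given: they have to be found in the camera images.
- key_bar (a point): Centre of the cross-bar of the loose steel T-handle key (about 380 g), 105 mm above its tip. The key's z runs up its stem. The bar is 90 mm long along the key's x and 16 mm square; the stem below is 16 mm square too, its flats in line with the bar's, the lowest 7 mm tapering to 11.5 mm. At the start the key stands upright and free in the stand's hole.
- key_tip (a point): Middle of the flat lower end of the same key (same axes as key_bar, 105 mm below it).
- socket (a point): Centre of the mouth of the square socket in the flat top of the dark steel plug (35 mm across), on its turning axis, z up. Socket 17.6 mm square, sides along x and y, 18 mm deep, flat floor; any quarter turn fits the key. The plug tightens clockwise seen from above (its x axis turns towards its -y). Mill parts within 130 mm rise at most 40 mm above this point.
- stand_hole (a point): Centre of the mouth of the round hole in the top of the key's fixed wooden stand (block 90 x 90 x 50 mm), z up. The hole is 26 mm across and 40 mm deep with a flat floor.
- jar: Amber glass jar with a steel lid, 80 mm across, 115 mm high, loose; origin at the centre of its underside. Leave alone.
- canister: Cardboard canister with a steel lid, 75 mm across, 112 mm high, loose; origin at the centre of its underside. Leave alone.
- scoop: Flat steel scoop with a wooden handle, 170 mm long, 30 mm high, lying loose; origin under its middle. Leave alone.
- plug_drive (a joint): How far (m) the plug's taper is screwed in past its bite: 0 while it runs free, then 0.00037 per rad, far below the reading's error. The plug runs free at 0.04 N m for 0.1 to 1.25 rad, different each time; then the taper bites: the moment jumps to 0.18 N m and rises 2.4 N m per rad. Snug from 0.27 N m, best about 0.35; beyond 0.5 is too tight, at 0.6 the thread is spoiled.
There are look-alikes about, which are no part of the job. Of the things shaped like the part that bears stand_hole, the wooden one is meant. What is shaped like the part that bears key_bar but orange is not meant.

How it is judged (in metres and radians):
On the way, in this order (a step that is already met when the one before it is completed fails the run):
1. the key is seated in the plug's socket (its tip within 4 mm of the axis and at least 13 mm deep, upright) (horizontal distance between key_tip and socket below 0.004 m and z of key_tip in the frame of socket below -0.013 m and angle between key_bar's own z axis and vertical below 0.12 rad), for 0.1 s.
2. the plug is snug, turned by the key in its socket (value of joint plug_drive above 1.35e-05 m and horizontal distance between key_tip and socket below 0.005 m and z of key_tip in the frame of socket below -0.01 m), for 0.2 s.
At the end, for the whole second after the job is handed in: The plug is snug (turned at least about 0.035 rad past the bite, that is 0.012 mm of drive, some 0.27 N m when tightened); the key stands in the stand's hole, its tip within 12 mm of the hole's axis and at least 34 mm deep, upright within 0.2 rad, at rest (value of joint plug_drive above 1.2e-05 m and horizontal distance between key_tip and stand_hole below 0.012 m and z of key_tip in the frame of stand_hole below -0.034 m and angle between key_bar's own z axis and vertical below 0.2 rad and linear speed of key below 0.02 m/s); the robot touches nothing.
It fails at once if the plug is over-tightened (turned more than 0.175 rad past the bite, about 0.6 N m) (value of joint plug_drive above 6.5e-05 m).
It fails at once if the jar is moved by more than 30 mm (distance of jar from where it was at the start of the episode above 0.03 m).
It fails at once if the canister is moved by more than 30 mm (distance of canister from where it was at the start of the episode above 0.03 m).
It fails at once if the scoop is moved by more than 30 mm (distance of scoop from where it was at the start of the episode above 0.03 m).
It also fails if it takes over 69 s, if anything falls off the work surface, if the arm or the gripper's body presses on something with over 40 N, if the wrist force passes 120 N, or if a joint passes its speed limit or range.

## Working session

There is one attempt and no reset: what is moved stays moved. The work goes in short steps, Python scripts to look and compute and a shell command to move; the robot and the scene stay as the last step left them, time stands still between calls to the robot, and variables do not carry over. Pictures are saved under pics/ and viewed, and the job is handed in when it is done.

```bash
ls; mkdir -p pics; python3 - <<'E'
from cell import telemetry, optics, env, models
import cv2
print(telemetry.get_obs(), env.tip_reach)
for c in ["scene","top","wrist"]:
    r=optics.read_camera(c); cv2.imwrite(f"pics/{c}0.png",r["image"])
    print(c,r["fx"],r["fy"],r["cx"],r["cy"],r["cam_to_world"].round(4).tolist(), [k for k in r])
E
```

```text
pics
{'time_s': 0.0, 'qpos': array([-66.51439264,  18.43864227,  -4.0158344 ,  83.17368755,
         1.29536489,  78.54232146,  -3.25953217]), 'joint_velocities': array([ 0.06106437,  0.0015127 , -0.03483895, -0.07795644, -0.05644663,
       -0.02283354,  0.00723236]), 'effort': array([-1.54372037e-04, -4.91298366e+01, -4.03978424e-01, -3.12513828e+01,
       -6.37538591e-02,  4.41254396e-02,  1.89172297e-04]), 'tool_pos': array([0.25044962, 0.59924702, 0.23847691]), 'tool_rot': array([-176.83263586,   89.89044705, -109.5076924 ]), 'force': array([-0.05553143,  0.52087769, -0.24175017]), 'wrist_torque': array([ 0.04273144,  0.01415752, -0.01357309]), 'grip_width': 0.08724694718343574} 0.017
scene 600.1569352541317 600.1569352541317 324.934211289686 242.33139508436858 [[0.7852, -0.3223, 0.5287, 1.215], [0.6192, 0.4035, -0.6737, -0.8992], [0.0038, 0.8564, 0.5164, 0.7364], [0.0, 0.0, 0.0, 1.0]] ['image', 'range_z', 'fx', 'fy', 'cx', 'cy', 'cam_to_world']
top 554.7300431772296 554.7300431772296 321.34089003542067 248.15396788838746 [[0.006, 0.9851, -0.172, 0.4004], [-0.9999, 0.0077, 0.0093, -0.0814], [0.0105, 0.1719, 0.9851, 1.2576], [0.0, 0.0, 0.0, 1.0]] ['image', 'range_z', 'fx', 'fy', 'cx', 'cy', 'cam_to_world']
wrist 401.4404813998968 401.4404813998968 319.49144410343786 238.29564044640938 [[0.3852, -0.89, -0.2439, 0.1846], [0.9228, 0.3711, 0.1033, 0.6276], [-0.0014, -0.2649, 0.9643, 0.3835], [0.0, 0.0, 0.0, 1.0]] ['image', 'range_z', 'fx', 'fy', 'cx', 'cy', 'cam_to_world']
```

View pics/scene0.png

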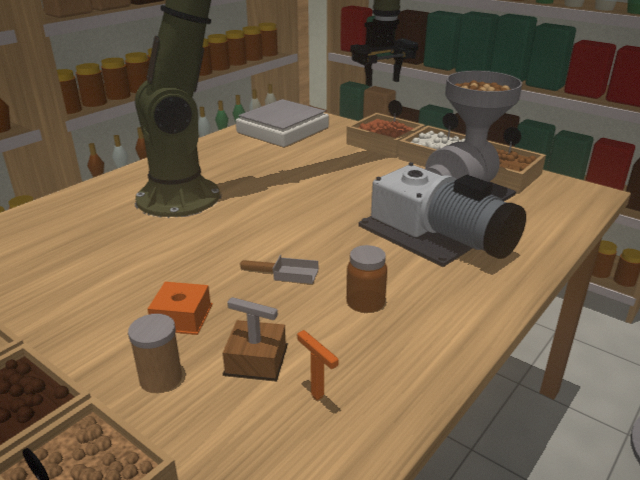

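View pics/top0.png

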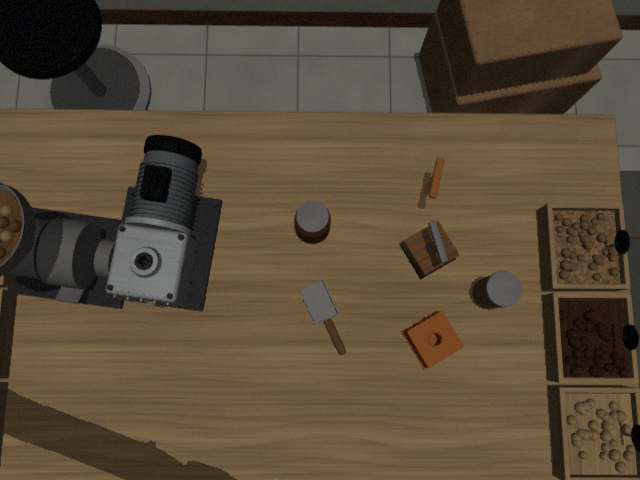

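View pics/wrist0.png

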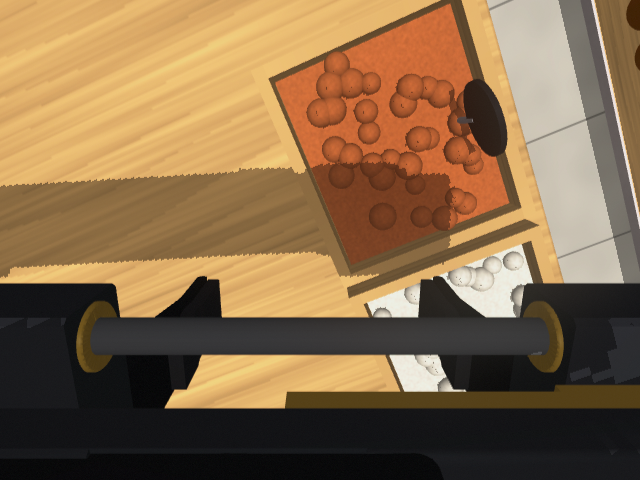

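```bash
cat > h.py <<'E'
from cell import telemetry, optics, env, models
import cv2, numpy as np
from scipy.spatial.transform import Rotation as Rn
def ray(r,row,col):
    d=np.array([(col-r["cx"])/r["fx"],-(row-r["cy"])/r["fy"],-1.0])
    T=r["cam_to_world"]; return T[:3,3], T[:3,:3]@d
def px2w(r,row,col,z):
    o,d=ray(r,row,col); return o+d*z
def onplane(r,row,col,h):
    o,d=ray(r,row,col); return o+d*(h-o[2])/d[2]
def w2px(r,p):
    T=r["cam_to_world"]; q=T[:3,:3].T@(np.asarray(p)-T[:3,3]); 
    return (r["cy"]-r["fy"]*q[1]/-q[2], r["cx"]+r["fx"]*q[0]/-q[2])
def cloud(r):
    v,u=np.mgrid[0:480,0:640]; z=r["range_z"]
    q=np.stack([(u-r["cx"])/r["fx"]*z,-(v-r["cy"])/r["fy"]*z,-z],-1)
    T=r["cam_to_world"]; return q@T[:3,:3].T+T[:3,3]
def tri(rays):
    A=np.zeros((3,3));b=np.zeros(3)
    for o,d in rays:
        d=d/np.linalg.norm(d);P=np.eye(3)-np.outer(d,d);A+=P;b+=P@o
    p=np.linalg.solve(A,b); return p,[np.linalg.norm(np.cross(p-o,d/np.linalg.norm(d))) for o,d in rays]
def tool():
    s=telemetry.get_obs(); return s["tool_pos"],Rn.from_euler("xyz",s["tool_rot"],degrees=True)
E
python3 - <<'E'
from h import *
L=["key_bar","key_tip","socket","stand_hole","jar","canister","scoop"]
for c in ["scene","top","wrist"]:
    r=optics.read_camera(c)
    C=cloud(r)
    for l in L:
        for d in models.landmark_of(c,l):
            row,col=d["centre"][0]*480,d["centre"][1]*640
            i,j=min(479,int(row)),min(639,int(col))
            print(c,l,round(d["confidence"],2),"px r,c",round(row,1),round(col,1),"depthpt",C[i,j].round(3))
E
```

```text
scene key_bar 0.72 px r,c 346.8 317.5 depthpt [ 0.763 -0.342  0.116]
scene key_bar 0.66 px r,c 307.7 252.4 depthpt [ 0.62  -0.339  0.122]
scene key_tip 0.87 px r,c 398.3 314.9 depthpt [ 0.759 -0.346  0.004]
scene key_tip 0.75 px r,c 357.4 256.7 depthpt [ 0.651 -0.367  0.048]
scene socket 0.45 px r,c 173.2 417.1 depthpt [0.567 0.287 0.13 ]
scene stand_hole 0.96 px r,c 337.3 255.4 depthpt [ 0.624 -0.341  0.06 ]
scene stand_hole 0.87 px r,c 296.6 177.6 depthpt [ 0.406 -0.333  0.043]
scene jar 0.73 px r,c 301.6 363.9 depthpt [ 0.689 -0.107  0.031]
scene canister 0.67 px r,c 378.8 164.7 depthpt [ 0.552 -0.485  0.029]
scene scoop 0.84 px r,c 275.0 280.5 depthpt [ 0.486 -0.125  0.018]
top key_bar 0.8 px r,c 177.4 437.7 depthpt [ 0.757 -0.339  0.114]
top key_bar 0.6 px r,c 242.2 440.0 depthpt [ 0.613 -0.339  0.126]
top key_bar 0.27 px r,c 292.3 486.0 depthpt [ 0.512 -0.437  0.103]
top key_tip 0.89 px r,c 192.1 429.2 depthpt [ 0.726 -0.323  0.104]
top key_tip 0.76 px r,c 248.7 427.3 depthpt [ 0.614 -0.328  0.045]
top socket 0.48 px r,c 259.1 141.2 depthpt [0.572 0.279 0.126]
top stand_hole 0.97 px r,c 337.2 432.8 depthpt [ 0.419 -0.34   0.012]
top stand_hole 0.67 px r,c 245.7 431.4 depthpt [ 0.615 -0.329  0.081]
top jar 0.78 px r,c 225.2 311.9 depthpt [ 0.65  -0.07   0.113]
top jar 0.25 px r,c 313.7 326.4 depthpt [ 0.471 -0.105 -0.   ]
top canister 0.95 px r,c 294.6 487.3 depthpt [ 0.507 -0.437  0.11 ]
top canister 0.17 px r,c 259.1 139.3 depthpt [0.571 0.281 0.133]
top scoop 0.64 px r,c 314.4 323.3 depthpt [ 0.469 -0.098 -0.002]
```

The top picture shows two candidates for each part. Keys: grey at (242,440), orange at (177,437). Stands: wooden block at (248,430) holding the grey key, orange block at (338,434). The grey key in the wooden stand fits the description. I'll confirm it in a crop and measure the bar.

```bash
python3 - <<'E'
from h import *
rs={c:optics.read_camera(c) for c in ["top","scene"]}
print(telemetry.get_obs()["time_s"])
for c,r in rs.items():
    C=cloud(r)
    m=(abs(C[...,0]-.613)<.06)&(abs(C[...,1]+.339)<.06)&(C[...,2]>.105)&(C[...,2]<.14)
    m&=cv2.cvtColor(r["image"],cv2.COLOR_BGR2HSV)[...,1]<60
    P=C[m]; t=P[P[:,2]>np.median(P[:,2])-.006]
    rect=cv2.minAreaRect((t[:,:2]*1000).astype(np.float32))
    print(c,len(P),np.percentile(P[:,2],[10,50,90]).round(4),"rect",rect)
    # top face pixels on plane 0.123
    v,u=np.nonzero(m); 
    print(" px centre",v.mean(),u.mean())
    # stand top
    m=(abs(C[...,0]-.613)<.08)&(abs(C[...,1]+.339)<.08)&(C[...,2]>.042)&(C[...,2]<.062)
    P=C[m]; print(" stand top",len(P),np.percentile(P[:,2],[10,50,90]).round(4),cv2.minAreaRect((P[:,:2]*1000).astype(np.float32)))
    # plug top
    m=(abs(C[...,0]-.572)<.1)&(abs(C[...,1]-.283)<.1)&(C[...,2]>.09)&(C[...,2]<.2)
    h,e=np.histogram(C[m][:,2],bins=22,range=(.09,.2)); print(h,e[0])
top=[d for d in [ (rs["top"],242.2,440.0),(rs["scene"],307.7,252.4)]]
print("bar tri",tri([ray(*t) for t in top]))
print("socket tri",tri([ray(rs["top"],259.1,141.2),ray(rs["scene"],173.2,417.1)]))
print("hole tri",tri([ray(rs["top"],245.7,431.4),ray(rs["scene"],337.3,255.4)]))
a=cv2.resize(rs["top"]["image"][150:370,380:520],None,fx=2.7,fy=2.7,interpolation=3)
b=cv2.resize(rs["scene"]["image"][280:410,200:350],None,fx=2.6,fy=2.6,interpolation=3)
H=np.zeros((594,800,3),np.uint8);H[:a.shape[0],:a.shape[1]]=a;H[:b.shape[0],400:400+b.shape[1]]=b
c=cv2.resize(rs["top"]["image"][225:295,100:190],None,fx=3,fy=3,interpolation=3);H[345:345+210,400:670]=c
cv2.imwrite("pics/crop1.png",H)
E
```

```text
1.45
top 340 [0.118  0.1214 0.1244] rect ((614.8698120117188, -335.7095031738281), (88.87986755371094, 16.249248504638672), 15.971231460571289)
 px centre 242.1764705882353 437.86176470588236
 stand top 1216 [0.0461 0.049  0.0522] ((614.6385498046875, -336.3934020996094), (90.13923645019531, 91.97972106933594), 29.72345542907715)
[  83  108  141  277 1222 2996  723  236  514  310  128  117   48    2
    0    0    0    0    0    0    0    0] 0.09
scene 563 [0.1122 0.1211 0.1237] rect ((617.2992553710938, -337.37933349609375), (89.65699768066406, 19.220550537109375), 16.427404403686523)
 px centre 308.259325044405 252.28952042628774
 stand top 1784 [0.0469 0.0498 0.0517] ((615.7892456054688, -335.7203369140625), (90.80070495605469, 96.7374038696289), 30.0753173828125)
[133 119 133 149 192 913 309 125 176 174  81  52  42   0   0   0   0   0
   0   0   0   0] 0.09
bar tri (array([ 0.6159719 , -0.33847217,  0.11769223]), [np.float64(0.0029241905615194244), np.float64(0.0029241905615193815)])
socket tri (array([0.57173921, 0.27643936, 0.13424645]), [np.float64(0.0010498558918296955), np.float64(0.0010498558918297224)])
hole tri (array([ 0.61848224, -0.33563407,  0.05271974]), [np.float64(0.0005702614109636783), np.float64(0.0005702614109636844)])
```

View pics/crop1.png

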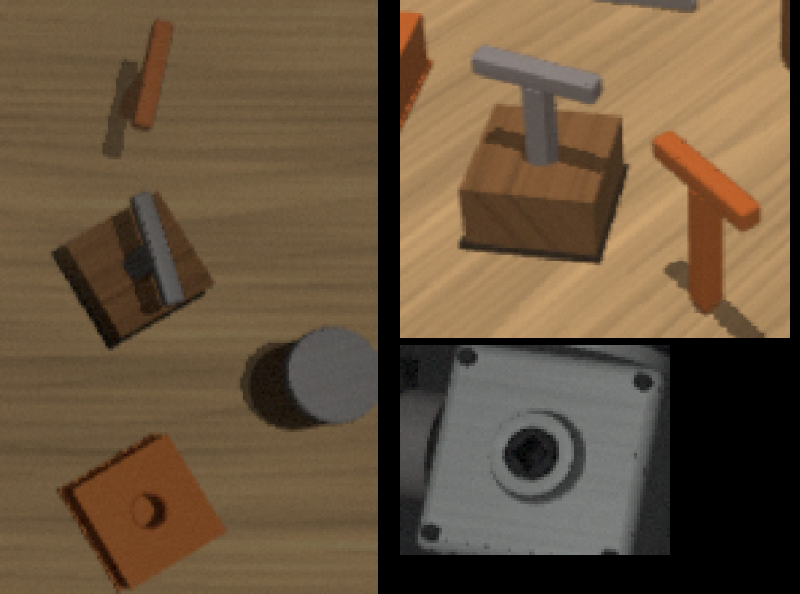

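The crop confirms it: the grey key stands in the wooden stand, and the orange key and orange block are the look-alikes. The bar centre is about (0.615, -0.337, 0.115) with its yaw at 16°. Next I work out the approach to a point above it.

```bash
cat >> h.py <<'E'
def plan(pos,jaw,cur=None):
    """jaw: yaw (deg) of jaw (tool z) direction; tool x straight down. returns shift mm & rotvec for nearest and flipped"""
    p,R=tool()
    for j in (jaw,jaw+180):
        z=np.array([np.cos(np.radians(j)),np.sin(np.radians(j)),0]);x=np.array([0,0,-1.]);y=np.cross(z,x)
        T=Rn.from_matrix(np.stack([x,y,z],1))
        print("jaw",j,"shift",(R.inv().apply(np.array(pos)-p)*1000).round(1),"rotvec",(R.inv()*T).as_rotvec().round(4))
def st():
    s=telemetry.get_obs();p,R=tool();z=R.as_matrix()[:,2]
    print("t",round(s["time_s"],2),"tcp",p.round(4),"jawyaw",np.degrees(np.arctan2(z[1],z[0])).round(2),"down",R.as_matrix()[:,0].round(4),"q",s["qpos"].round(1),"F",s["force"].round(2),"M",s["wrist_torque"].round(3),"w",round(s["grip_width"]*1000,1))
E
python3 - <<'E'
from h import *
st(); plan([.615,-.337,.24],106)
p,R=tool(); print(R.as_matrix().round(3))
E
```

```text
t 1.45 tcp [0.2507 0.5998 0.2396] jawyaw 67.32 down [ 1.e-04  1.e-04 -1.e+00] q [-66.5  18.4  -4.   83.1   1.3  78.5  -3.3] F [-0.43 -0.52 -0.07] M [ 0.019 -0.005 -0.013] w 87.2
jaw 106 shift [-4.000e-01 -6.974e+02 -7.239e+02] rotvec [-6.751e-01  1.000e-04  1.000e-04]
jaw 286 shift [-4.000e-01 -6.974e+02 -7.239e+02] rotvec [ 2.4665e+00  1.0000e-04 -2.0000e-04]
[[ 0.    -0.923  0.386]
 [ 0.     0.386  0.923]
 [-1.    -0.     0.   ]]
```

```bash
python3 -m pendant '[[87,[0,-270,-290],[0,0,0]],[87,[0,-270,-290],[0,0,0]],[87,[0,-270,-290],[0,0,0]],[87,[0,-270,-290],[0,0,0]],[87,[0,-270,-290],[-0.3,0,0]],[87,[0,-270,-290],[-0.3,0,0]],[87,[0,-270,-290],[-0.3,0,0]],[87,[0,-270,-290],[-0.3,0,0]],[87,[0,-270,-290],[-0.3,0,0]],[87,[0,-270,-290],[-0.3,0,0]]]'; python3 -c "
from h import *
st(); plan([.615,-.337,.24],106)"
```

```text
time_s: 2.28
tool_pos: [0.3894, 0.2234, 0.2399]
tool_rot: [-102.4, 89.9, -18.1]
force: [0.3, -0.2, -0.5]
grip_width: 0.0871
t 2.28 tcp [0.3894 0.2234 0.2399] jawyaw 84.25 down [ 1.1e-03 -3.0e-04 -1.0e+00] q [-45.3  -6.7  11.2 110.4   1.4  76.2  49.7] F [ 0.32 -0.17 -0.46] M [ 0.009  0.045 -0.013] w 87.1
jaw 106 shift [ 4.000e-01 -2.806e+02 -5.350e+02] rotvec [-0.3796 -0.0004  0.001 ]
jaw 286 shift [ 4.000e-01 -2.806e+02 -5.350e+02] rotvec [2.762e+00 1.400e-03 6.000e-04]
```

```bash
python3 -m pendant '[[87,[0,-140,-267],[-0.19,0,0]],[87,[0,-140,-267],[-0.19,0,0]],[87,[0,-140,-267],[-0.19,0,0]],[87,[0,-140,-267],[-0.19,0,0]],[87,[0,-210,-400],[-0.38,0,0]],[87,[0,-210,-400],[-0.38,0,0]],[87,[0,-210,-400],[-0.38,0,0]],[87,[0,-210,-400],[-0.38,0,0]],[87,[0,-210,-400],[-0.38,0,0]],[87,[0,-210,-400],[-0.38,0,0]]]'; python3 -c "
from h import *
st(); plan([.615,-.337,.24],106)"
```

```text
time_s: 3.12
tool_pos: [0.5417, -0.1487, 0.2401]
tool_rot: [-90.0, 89.9, 16.3]
force: [0.6, 0.7, 0.1]
grip_width: 0.0866
t 3.12 tcp [ 0.5417 -0.1487  0.2401] jawyaw 106.32 down [ 1.6e-03  5.0e-04 -1.0e+00] q [-23.8   8.5  40.6  97.3  -5.7  76.2 124.1] F [0.6  0.73 0.14] M [0.031 0.006 0.031] w 86.6
jaw 106 shift [ 2.000e-01 -1.750e+01 -2.013e+02] rotvec [0.0055 0.     0.0016]
jaw 286 shift [ 2.000e-01 -1.750e+01 -2.013e+02] rotvec [-3.1361e+00 -2.6000e-03  0.0000e+00]
```

```bash
python3 -m pendant '[[87,[0,-9,-100],[0,0,0]],[87,[0,-9,-100],[0,0,0]],[87,[0,-9,-100],[0,0,0]],[87,[0,-14,-150],[0,0,0]],[87,[0,-14,-150],[0,0,0]],[87,[0,-14,-150],[0,0,0]],[87,[0,-14,-150],[0,0,0]]]'; python3 -c "
from h import *
st(); plan([.615,-.337,.24],106)
r=optics.read_camera('wrist');cv2.imwrite('pics/w1.png',r['image'])"
```

```text
time_s: 3.7
tool_pos: [0.5963, -0.2872, 0.2392]
tool_rot: [53.5, 89.9, 159.7]
force: [0.3, 0.4, -0.5]
grip_width: 0.0872
t 3.7 tcp [ 0.5963 -0.2872  0.2392] jawyaw 106.22 down [-9.e-04  3.e-04 -1.e+00] q [ -8.5  23.8  43.2  82.6 -16.3  80.  141.3] F [ 0.33  0.41 -0.52] M [ 0.085 -0.012  0.077] w 87.2
jaw 106 shift [ -0.9  -4.  -53.1] rotvec [ 0.0038  0.0006 -0.0008]
jaw 286 shift [ -0.9  -4.  -53.1] rotvec [-3.1378e+00  1.2000e-03  9.0000e-04]
```

View pics/w1.png

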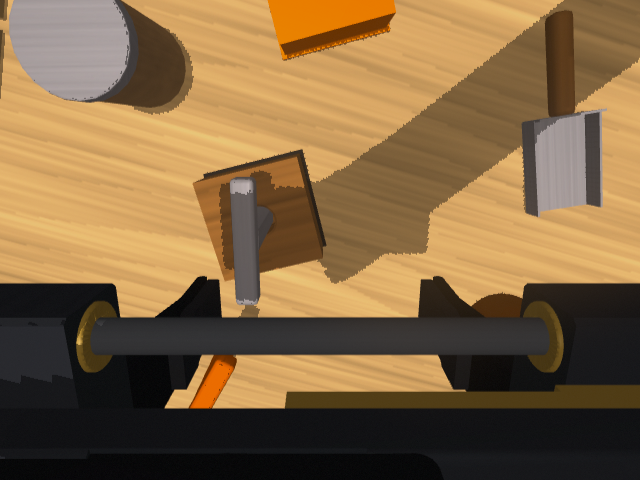

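The wrist picture shows the grey bar from (240,180) to (247,303), with the wooden block's face round it. I'll measure the bar and stand from this view.

```bash
cat >> h.py <<'E'
def bar(r,c=(.615,-.337),zlo=.116,zhi=.13,rad=.06):
    C=cloud(r); m=(np.hypot(C[...,0]-c[0],C[...,1]-c[1])<rad)&(C[...,2]>zlo)&(C[...,2]<zhi)&(r["range_z"]>0)
    m&=cv2.cvtColor(r["image"],cv2.COLOR_BGR2HSV)[...,1]<70
    P=C[m];print("n",len(P),"z",np.percentile(P[:,2],[10,50,90]).round(4),"rect",cv2.minAreaRect((P[:,:2]*1000).astype(np.float32)),"mean",P.mean(0).round(4))
E
python3 - <<'E'
from h import *
r=optics.read_camera('wrist'); bar(r); st()
C=cloud(r)
m=(abs(C[...,0]-.615)<.08)&(abs(C[...,1]+.337)<.08)&(C[...,2]>.042)&(C[...,2]<.056)&(r["range_z"]>0)
P=C[m]; print("stand",np.percentile(P[:,2],[10,50,90]).round(4),cv2.minAreaRect((P[:,:2]*1000).astype(np.float32)))
for l in ["key_bar","stand_hole","key_tip"]:
    for d in models.landmark_of("wrist",l):
        a=d["centre"][0]*480,d["centre"][1]*640
        print(l,d["confidence"],a,onplane(r,*a,{"key_bar":.115,"stand_hole":.05,"key_tip":.01}[l]).round(4))
E
```

```text
n 3015 z [0.1209 0.1225 0.1234] rect ((615.3195190429688, -335.2059326171875), (89.41544342041016, 16.25870704650879), 15.807988166809082) mean [ 0.6128 -0.3352  0.1222]
t 3.8 tcp [ 0.5968 -0.2852  0.2396] jawyaw 106.38 down [ 4.0e-04  1.6e-03 -1.0e+00] q [ -8.6  23.7  43.1  82.7 -16.3  80.  141.4] F [-0.29 -0.11 -0.6 ] M [0.049 0.017 0.016] w 87.0
stand [0.0487 0.0498 0.0507] ((615.9379272460938, -335.2537841796875), (90.38908386230469, 90.47755432128906), 30.099855422973633)
key_bar 0.83 (399.312, 202.496) [ 0.75  -0.336  0.115]
key_bar 0.7 (240.19199999999998, 244.224) [ 0.6151 -0.3349  0.115 ]
stand_hole 0.97 (218.976, 256.57599999999996) [ 0.6148 -0.3361  0.05  ]
key_tip 0.86 (211.104, 265.088) [ 0.6155 -0.3338  0.01  ]
```

Wrist and fixed cameras agree: bar at (0.6153, -0.3352, 0.115), yaw 15.8°, and stand top at 0.050. Heights match the text.

```bash
python3 -c "
from h import *
plan([.6153,-.3352,.24],105.8)"; python3 -m pendant '[[87,[0,-4,-35],[0.008,0,0]],[87,[0,-4,-53],[0.008,0,0]],[87,[0,-4,-53],[0.008,0,0]],[87,[0,-4,-53],[0.008,0,0]]]'; python3 -c "
from h import *
st();plan([.6153,-.3352,.111],105.8)"
```

```text
jaw 105.8 shift [ -0.   -3.4 -53.2] rotvec [0.0108 0.0009 0.0013]
jaw 285.8 shift [ -0.   -3.4 -53.2] rotvec [-3.1308e+00 -2.1000e-03  1.4000e-03]
time_s: 4.28
tool_pos: [0.615, -0.3369, 0.2396]
tool_rot: [54.0, 90.0, 159.8]
force: [0.3, -0.0, 0.7]
grip_width: 0.0871
t 4.28 tcp [ 0.615  -0.3369  0.2396] jawyaw 105.77 down [-2.e-04  1.e-04 -1.e+00] q [ -2.4  29.2  42.9  76.1 -19.6  82.2 145.2] F [ 0.28 -0.02  0.69] M [0.085 0.052 0.025] w 87.1
jaw 105.8 shift [128.6  -0.8   1.6] rotvec [-0.0005  0.0001 -0.0002]
jaw 285.8 shift [128.6  -0.8   1.6] rotvec [ 3.1411e+00 -2.0000e-04 -2.0000e-04]
```

```bash
python3 -m pendant '[[87,[40,-0.5,1],[0,0,0]],[87,[80,-0.5,1],[0,0,0]],[60,[110,-0.5,1],[0,0,0]],[60,[125,-0.5,1],[0,0,0]],[50,[129,-0.5,1],[0,0,0]],[40,[129,-0.5,1],[0,0,0]]]' 20; python3 -c "
from h import *
st();plan([.6153,-.3352,.111],105.8)"
```

```text
time_s: 4.78
tool_pos: [0.6157, -0.3344, 0.1105]
tool_rot: [14.5, 89.9, 120.4]
force: [0.5, -0.5, 0.1]
grip_width: 0.0678
t 4.78 tcp [ 0.6157 -0.3344  0.1105] jawyaw 105.9 down [-5.e-04  9.e-04 -1.e+00] q [ -1.9  34.   40.3  84.8 -22.7  69.6 147.5] F [ 0.47 -0.49  0.07] M [ 0.014 -0.028 -0.021] w 67.8
jaw 105.8 shift [-0.5  0.6 -0.7] rotvec [ 0.0017  0.001  -0.0003]
jaw 285.8 shift [-0.5  0.6 -0.7] rotvec [-3.1399e+00  4.0000e-04  1.5000e-03]
```

```bash
python3 -m pendant '[[10,[0,0,0],[0,0,0]],[10,[0,0,0],[0,0,0]],[10,[0,0,0],[0,0,0]],[10,[0,0,0],[0,0,0]],[10,[0,0,0],[0,0,0]],[10,[0,0,0],[0,0,0]],[10,[0,0,0],[0,0,0]],[10,[0,0,0],[0,0,0]]]' 40; python3 -c "
from h import *
st()"
```

```text
time_s: 5.45
tool_pos: [0.6155, -0.3356, 0.1106]
tool_rot: [-32.4, 90.0, 73.4]
force: [-0.4, -1.0, 0.5]
grip_width: 0.0156
t 5.45 tcp [ 0.6155 -0.3356  0.1106] jawyaw 105.82 down [ 0.e+00  1.e-04 -1.e+00] q [ -1.8  34.   40.4  84.8 -22.7  69.6 147.5] F [-0.41 -0.97  0.46] M [-0.002 -0.007  0.029] w 15.6
```

Gripped at about 16 mm. I increase the force and lift slowly at first, clear of the hole, then keep going up.

```bash
python3 -m pendant '[[10,[0,0,0],[0,0,0]],[10,[0,0,0],[0,0,0]],[10,[-15,0,0],[0,0,0]],[10,[-30,0,0],[0,0,0]],[10,[-60,0,0],[0,0,0]],[10,[-100,0,0],[0,0,0]],[10,[-140,0,0],[0,0,0]],[10,[-150,0,0],[0,0,0]],[10,[-150,0,0],[0,0,0]]]' 60; python3 - <<'E'
from h import *
st()
r=optics.read_camera('wrist');cv2.imwrite('pics/w2.png',r['image'])
r=optics.read_camera('scene');cv2.imwrite('pics/s2.png',r['image'])
E
```

```text
time_s: 6.2
tool_pos: [0.6167, -0.3375, 0.2663]
tool_rot: [-133.6, 89.5, -27.8]
force: [-0.2, 0.3, -4.0]
grip_width: 0.0152
t 6.2 tcp [ 0.6167 -0.3375  0.2663] jawyaw 105.8 down [ 0.0076 -0.004  -1.    ] q [ -2.4  28.4  43.2  74.  -19.2  84.3 144.8] F [-0.18  0.34 -4.01] M [-0.008  0.035 -0.008] w 15.2
```

View pics/w2.png

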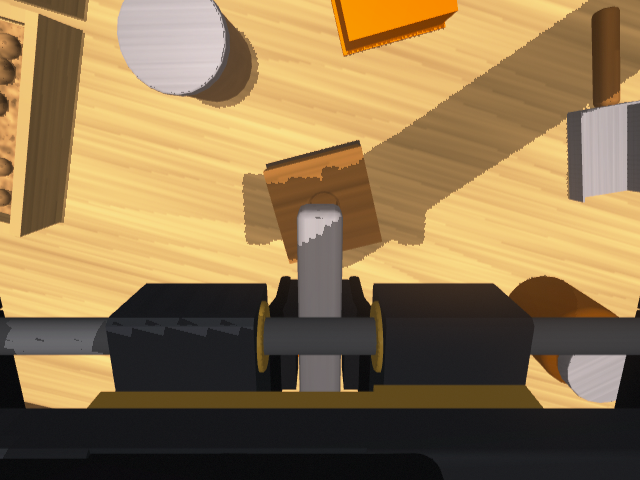

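View pics/s2.png

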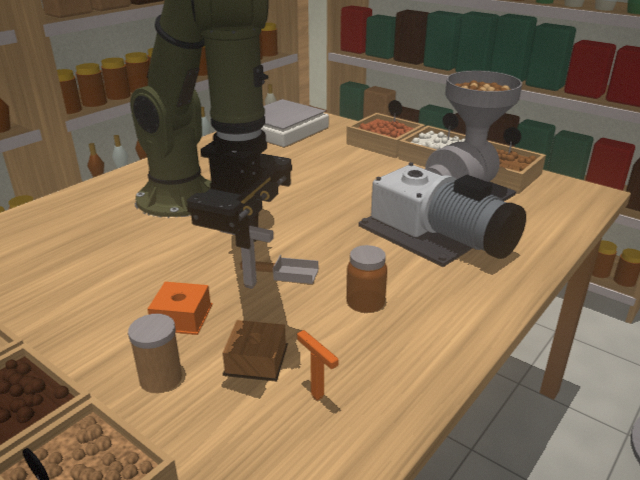

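Key lifted (about 4 N of weight on the wrist), bar square in the jaws. I check the clearance round the mill before travelling.

```bash
python3 - <<'E'
from h import *
for c in ["top","scene"]:
    r=optics.read_camera(c);C=cloud(r).reshape(-1,3)
    m=(C[:,0]>.4)&(C[:,0]<.75)&(C[:,1]>.1)&(C[:,1]<.6)&(C[:,2]>.185)&(r["range_z"].ravel()>0)
    P=C[m]; print(c,len(P),P.min(0).round(3),P.max(0).round(3))
    for d in (.13,.16,.2): 
        k=(np.hypot(C[:,0]-.572,C[:,1]-.277)<d)&(C[:,1]>.1); print(d,C[k][:,2].max().round(3))
st();plan([.632,.294,.31],105.8)
E
```

```text
top 2445 [0.518 0.425 0.252] [0.686 0.502 0.313]
0.13 0.172
0.16 0.312
0.2 0.313
scene 3053 [0.511 0.421 0.185] [0.696 0.6   0.313]
0.13 0.17
0.16 0.313
0.2 0.313
t 6.4 tcp [ 0.6145 -0.3345  0.2575] jawyaw 105.83 down [-0.0042  0.0026 -1.    ] q [ -2.4  28.8  43.   74.5 -19.2  84.3 144.8] F [-0.43 -0.58 -5.26] M [ 0.046 -0.001  0.023] w 15.3
jaw 105.8 shift [ -50.9 -188.1  600.1] rotvec [ 0.0005  0.0037 -0.0033]
jaw 285.8 shift [ -50.9 -188.1  600.1] rotvec [-3.1411  0.0052  0.0058]
```

```bash
python3 -m pendant '[[10,[-40,-10,30],[0,0,0]],[10,[-52,-22,70],[0,0,0]],[10,[-52,-34,110],[0,0,0]],[10,[-52,-46,148],[0,0,0]],[10,[-52,-58,186],[0,0,0]],[10,[-52,-70,224],[0,0,0]],[10,[-52,-82,262],[0,0,0]],[10,[-52,-94,300],[0,0,0]],[10,[-52,-106,338],[0,0,0]],[10,[-52,-118,376],[0,0,0]]]'; python3 -c "
from h import *
st();plan([.632,.294,.31],105.8)"
```

```text
time_s: 7.23
tool_pos: [0.6251, 0.0607, 0.3101]
tool_rot: [80.7, 89.8, -173.4]
force: [1.2, -0.7, -5.5]
grip_width: 0.0152
t 7.23 tcp [0.6251 0.0607 0.3101] jawyaw 105.86 down [-4.e-03 -5.e-04 -1.e+00] q [-37.2  16.4  37.2  81.1  -9.8  86.  105.4] F [ 1.16 -0.67 -5.54] M [ 0.02  -0.017 -0.051] w 15.2
jaw 105.8 shift [-1.000e-01 -7.040e+01  2.225e+02] rotvec [ 0.0011  0.0007 -0.004 ]
jaw 285.8 shift [-1.000e-01 -7.040e+01  2.225e+02] rotvec [-3.1405e+00  6.3000e-03  1.0000e-03]
```

```bash
python3 -m pendant '[[10,[0,-12,38],[0,0,0]],[10,[0,-24,76],[0,0,0]],[10,[0,-36,114],[0,0,0]],[10,[0,-48,152],[0,0,0]],[10,[0,-60,190],[0,0,0]],[10,[0,-69,219],[0,0,0]],[10,[0,-69,219],[0,0,0]],[10,[0,-69,219],[0,0,0]],[10,[0,-69,219],[0,0,0]]]'; python3 -c "
from h import *
st();plan([.632,.294,.31],105.8)
r=optics.read_camera('wrist');cv2.imwrite('pics/w3.png',r['image'])
for l in ['socket']:
    for d in models.landmark_of('wrist',l):
        a=d['centre'][0]*480,d['centre'][1]*640
        print(l,d['confidence'],a,onplane(r,*a,.134).round(4))
"
```

```text
time_s: 7.98
tool_pos: [0.6326, 0.287, 0.31]
tool_rot: [121.6, 89.7, -132.6]
force: [0.2, -1.4, -4.5]
grip_width: 0.0152
t 7.98 tcp [0.6326 0.287  0.31  ] jawyaw 105.81 down [-0.0032 -0.0035 -1.    ] q [-48.1  25.   31.9  70.  -12.8  88.7  87.5] F [ 0.19 -1.41 -4.49] M [-0.001 -0.014  0.049] w 15.2
jaw 105.8 shift [-0.  -1.3  6.9] rotvec [ 0.0003 -0.0025 -0.004 ]
jaw 285.8 shift [-0.  -1.3  6.9] rotvec [-3.1413  0.0063 -0.0039]
socket 0.76 (138.288, 324.22400000000005) [0.5697 0.2725 0.134 ]
socket 0.65 (323.52000000000004, 319.616) [0.7228 0.3122 0.134 ]
```

View pics/w3.png

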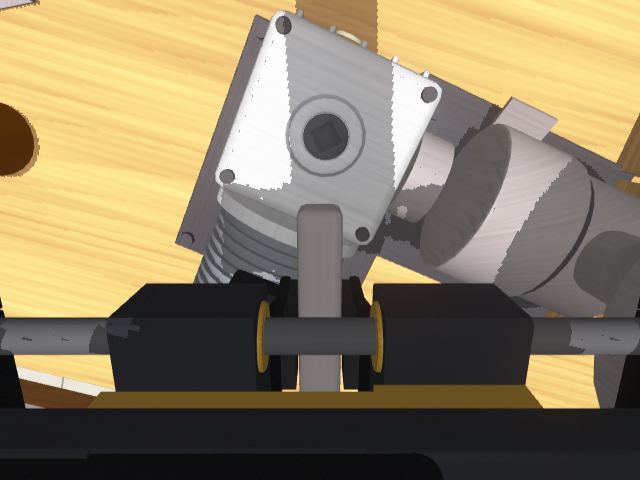

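The socket shows at (137,325), its square hole turned by roughly 20° in the picture. I rectify it onto a horizontal plane to get its centre and angle.

```bash
cat >> h.py <<'E'
def rectify(r,c,h,half=.03,n=600):
    # output px: right = +x world, up = +y world
    W=[(c[0]-half,c[1]+half),(c[0]+half,c[1]+half),(c[0]+half,c[1]-half),(c[0]-half,c[1]-half)]
    src=np.float32([w2px(r,[x,y,h])[::-1] for x,y in W]); dst=np.float32([[0,0],[n,0],[n,n],[0,n]])
    return cv2.warpPerspective(r["image"],cv2.getPerspectiveTransform(src,dst),(n,n),flags=cv2.INTER_CUBIC)
E
python3 - <<'E'
from h import *
r=optics.read_camera('wrist');C=cloud(r)
d=np.hypot(C[...,0]-.5705,C[...,1]-.274)
for a,b in [(0,.007),(.0125,.017),(.02,.03),(.03,.04)]:
    k=(d>a)&(d<b)&(r["range_z"]>0);print(a,b,k.sum(),np.percentile(C[k][:,2],[10,50,90]).round(4))
k=(d<.03)&(C[...,2]>.125)&(C[...,2]<.15)
im=rectify(r,(.5705,.274),.134); cv2.imwrite("pics/rect1.png",im)
E
```

```text
0 0.007 247 [0.118  0.1189 0.1199]
0.0125 0.017 677 [0.1339 0.1365 0.1376]
0.02 0.03 5410 [0.1328 0.3222 0.3841]
0.03 0.04 27124 [0.1197 0.3859 0.4085]
```

View pics/rect1.png

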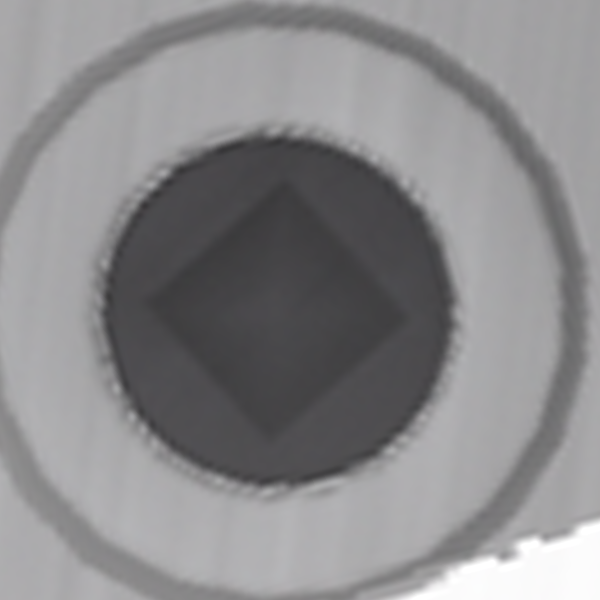

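Plug top is at about z=0.1365, and the floor at 0.119 matches the 18 mm depth. Refining the centre and angle, and the held key's axis from the same camera.

```bash
python3 - <<'E'
from h import *
h=.1367; c=np.array([.5690,.2730])
for k in range(2):
    r=optics.read_camera('wrist')
    im=rectify(r,c,h); g=cv2.cvtColor(im,cv2.COLOR_BGR2GRAY); g=cv2.GaussianBlur(g,(5,5),0)
    th=(g<110).astype(np.uint8); 
    n,lab,stt,cen=cv2.connectedComponentsWithStats(th); 
    l=lab[300,300] or 1+np.argmax(stt[1:,4])
    cn=max(cv2.findContours((lab==l).astype(np.uint8),0,1)[0],key=cv2.contourArea)
    (ex,ey),ax,an=cv2.fitEllipse(cn); print("plug",ex,ey,ax, "->",c[0]-.03+ex*1e-4,c[1]+.03-ey*1e-4)
    M=np.zeros_like(g);cv2.circle(M,(int(ex),int(ey)),155,1,-1)
    v=g[M>0]; t,_=cv2.threshold(v.reshape(-1,1),0,255,cv2.THRESH_OTSU)
    sq=((g<t)&(M>0)).astype(np.uint8); sq=cv2.morphologyEx(sq,cv2.MORPH_OPEN,np.ones((9,9)))
    cn=max(cv2.findContours(sq,0,1)[0],key=cv2.contourArea); rect=cv2.minAreaRect(cn)
    print("otsu",t,"sq",rect,"->",c[0]-.03+rect[0][0]*1e-4,c[1]+.03-rect[0][1]*1e-4)
    # held bar
    p,R=tool(); L=R.inv().apply(cloud(r).reshape(-1,3)-p).reshape(480,640,3)
    m=(L[...,0]<0)&(L[...,0]>-.03)&(abs(L[...,2])<.02)&(L[...,1]>.015)&(L[...,1]<.06)&(r["range_z"]>0)
    P=L[m]; 
    if len(P): print("bar",len(P),"x",np.percentile(P[:,0],[5,50,95]).round(4),"ymax",np.percentile(P[:,1],[95,99,100]).round(4),"z",np.percentile(P[:,2],[2,50,98]).round(4))
st()
cv2.drawContours(im,[cv2.boxPoints(rect).astype(int)],0,(0,0,255),1); cv2.imwrite("pics/rect2.png",im)
E
```

```text
plug 291.9119873046875 300.1532287597656 (346.36505126953125, 346.7990417480469) -> 0.5681911987304686 0.27298467712402347
otsu 71.0 sq ((285.9745788574219, 279.8179931640625), (222.9314727783203, 216.44680786132812), 49.57392501831055) -> 0.5675974578857421 0.2750182006835938
bar 3905 x [-0.0127 -0.0115 -0.0085] ymax [0.0445 0.0449 0.0451] z [-0.0079 -0.0005  0.0072]
plug 291.8204650878906 300.7368469238281 (345.7432861328125, 346.3985290527344) -> 0.568182046508789 0.27292631530761724
otsu 71.0 sq ((292.688232421875, 282.80828857421875), (216.61619567871094, 214.18284606933594), 45.32008743286133) -> 0.5682688232421874 0.27471917114257816
bar 3910 x [-0.0128 -0.0116 -0.0083] ymax [0.0445 0.0449 0.045 ] z [-0.008  -0.0006  0.0071]
t 8.23 tcp [0.6335 0.2861 0.3127] jawyaw 105.69 down [ 1.e-04 -1.e-04 -1.e+00] q [-48.   24.8  31.9  69.9 -12.8  88.7  87.4] F [-0.27 -0.46 -5.01] M [ 0.008  0.036 -0.066] w 15.3
```

View pics/rect2.png

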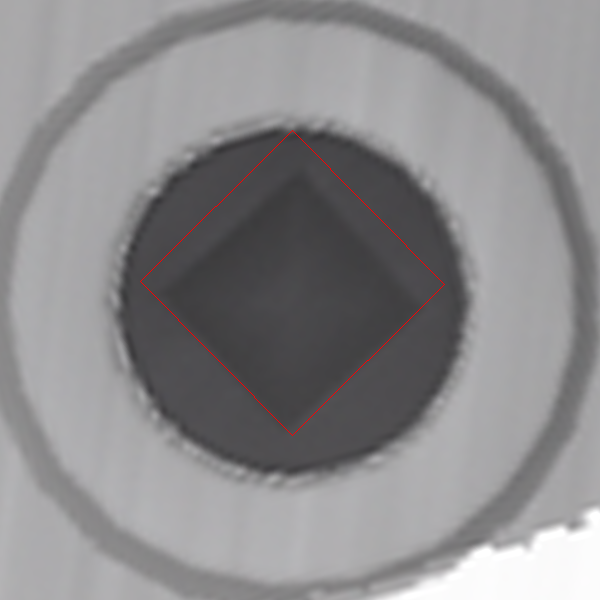

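```bash
python3 - <<'E'
from h import *
from scipy.optimize import differential_evolution as DE
h=.1367;c=np.array([.5682,.2729])
r=optics.read_camera('wrist'); im=rectify(r,c,h); g=cv2.GaussianBlur(cv2.cvtColor(im,cv2.COLOR_BGR2GRAY),(7,7),0).astype(float)
def mask(p,s): 
    M=np.zeros((600,600),np.uint8); cv2.fillPoly(M,[np.round(cv2.boxPoints(((p[0],p[1]),(s,s),p[2]))*16).astype(np.int32)],1,shift=4);return M
def f(p): 
    i=mask(p,p[3]-8)>0; o=(mask(p,p[3]+24)>0)&~(mask(p,p[3]+6)>0); return g[i].mean()-g[o].mean()+ .5*g[i].std()+.5*g[o].std()
R=DE(f,[(280,320),(280,320),(0,90),(165,185)],seed=1,maxiter=40,popsize=12); print(R.x,R.fun,"yaw of side",-R.x[2]%90,"xy",c[0]-.03+R.x[0]*1e-4,c[1]+.03-R.x[1]*1e-4)
e=cv2.equalizeHist(np.clip((g-50)*4,0,255).astype(np.uint8)); e=cv2.cvtColor(e,8); cv2.polylines(e,[cv2.boxPoints(((R.x[0],R.x[1]),(R.x[3],R.x[3]),R.x[2])).astype(int)],True,(0,0,255),1); cv2.imwrite("pics/rect3.png",e)
plan([.5682,.2729,.31],90-R.x[2]+90)
E
```

```text
[299.11686067 299.22707971  47.91450425 184.84279345] -4.917071642440243 yaw of side 42.08549574668509 xy 0.5681116860674381 0.27297729202915433
jaw 132.0854957466851 shift [ 2.8 66.5  4.6] rotvec [-4.603e-01  1.000e-04  3.000e-04]
jaw 312.08549574668507 shift [ 2.8 66.5  4.6] rotvec [ 2.6813e+00  4.0000e-04 -1.0000e-04]
```

View pics/rect3.png

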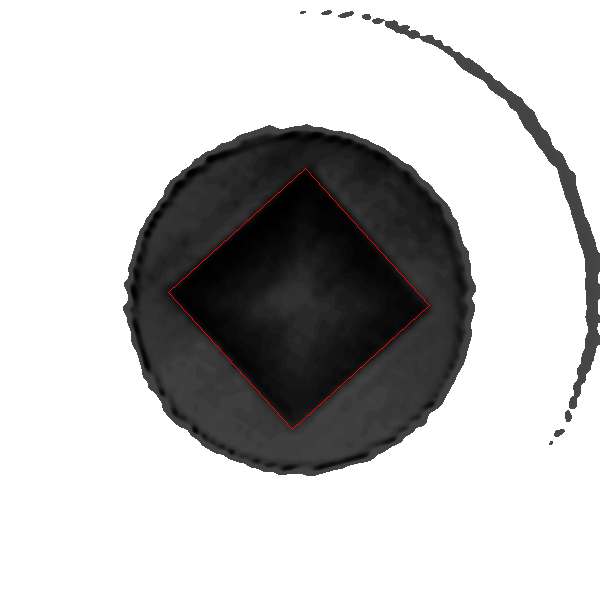

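```bash
python3 -m pendant '[[10,[2,33,2],[-0.12,0,0]],[10,[2,66.5,4.5],[-0.24,0,0]],[10,[2,66.5,4.5],[-0.36,0,0]],[10,[2,66.5,4.5],[-0.46,0,0]],[10,[2,66.5,4.5],[-0.46,0,0]],[10,[2,66.5,4.5],[-0.46,0,0]]]'; python3 - <<'E'
from h import *
ps=[]
for k in range(6):
    r=optics.read_camera('wrist'); p,R=tool(); ps.append(p); ct=r["cam_to_world"]
    print(p.round(4),(ct[:3,3]).round(4))
print(np.mean(ps,0).round(4)); st(); plan([.5682,.2729,.31],132.1)
for c in ["scene","top"]:
    r=optics.read_camera(c); 
    i=r["image"][60:260,310:560] if c=="scene" else r["image"][190:330,60:240]
    cv2.imwrite(f"pics/{c}4.png",cv2.resize(i,None,fx=3,fy=3,interpolation=3))
    for l in ["key_tip","socket","key_bar"]:
        for d in models.landmark_of(c,l)[:2]:
            a=d["centre"][0]*480,d["centre"][1]*640; print(c,l,round(d["confidence"],2),a)
    print(c,"predict tip", w2px(r,[.5682,.2729,.208]), "socket",w2px(r,[.5682,.2729,.1367]))
E
```

```text
time_s: 8.78
tool_pos: [0.5682, 0.2735, 0.3111]
tool_rot: [-81.8, 89.9, 50.2]
force: [0.1, 0.2, -4.1]
grip_width: 0.0155
[0.5683 0.2735 0.311 ] [0.5151 0.225  0.456 ]
[0.5684 0.2737 0.3108] [0.5153 0.2251 0.4558]
[0.5684 0.2737 0.3107] [0.5154 0.2252 0.4557]
[0.5683 0.2738 0.3105] [0.5154 0.2253 0.4556]
[0.5682 0.2739 0.3105] [0.5154 0.2254 0.4555]
[0.5682 0.274  0.3104] [0.5154 0.2254 0.4554]
[0.5683 0.2738 0.3107]
t 9.08 tcp [0.5682 0.274  0.3104] jawyaw 132.12 down [-0.e+00 -3.e-04 -1.e+00] q [-50.6  15.6  28.3  80.6  -7.3  85.6 109.5] F [ 0.16  0.28 -4.11] M [0.118 0.025 0.006] w 15.3
jaw 132.1 shift [ 0.4  0.7 -0.8] rotvec [ 0.0003 -0.0002 -0.0002]
jaw 312.1 shift [ 0.4  0.7 -0.8] rotvec [-3.1413e+00  3.0000e-04 -3.0000e-04]
scene key_tip 0.91 (401.37600000000003, 319.168)
scene key_tip 0.69 (143.28, 416.51200000000006)
scene socket 0.57 (173.616, 416.192)
scene key_bar 0.93 (99.696, 420.79999999999995)
scene key_bar 0.88 (349.296, 318.592)
scene predict tip (np.float64(144.54931387395865), np.float64(417.1868488875946)) socket (np.float64(172.4723381615812), np.float64(414.71847681009314))
top key_tip 0.86 (195.984, 428.288)
top key_tip 0.75 (257.28000000000003, 132.608)
top socket 0.77 (258.48, 140.224)
top key_bar 0.63 (176.78400000000002, 438.20799999999997)
top key_bar 0.61 (246.288, 110.976)
top predict tip (np.float64(254.61550369045474), np.float64(130.6561008455184)) socket (np.float64(260.23149649991865), np.float64(142.14482750503302))
```

View pics/scene4.png

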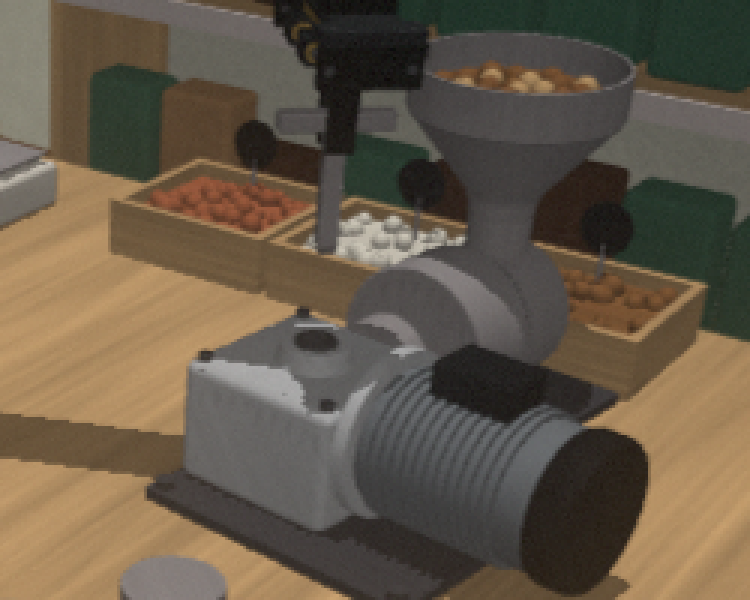

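```bash
python3 - <<'E'
from h import *
r=optics.read_camera('top'); s=optics.read_camera('scene')
out=[]
for c,q,f in (("top",r,"pics/top0.png"),("scene",s,"pics/scene0.png")):
    q=dict(q); q["image"]=cv2.imread(f)
    im=rectify(q,(.5682,.2729),.1367,.04); cv2.drawMarker(im,(300,300),(0,0,255),0,20,1); out.append(cv2.resize(im,(390,390)))
cv2.imwrite("pics/rect5.png",np.hstack(out))
E
```

```text
(no output)
```

View pics/rect5.png

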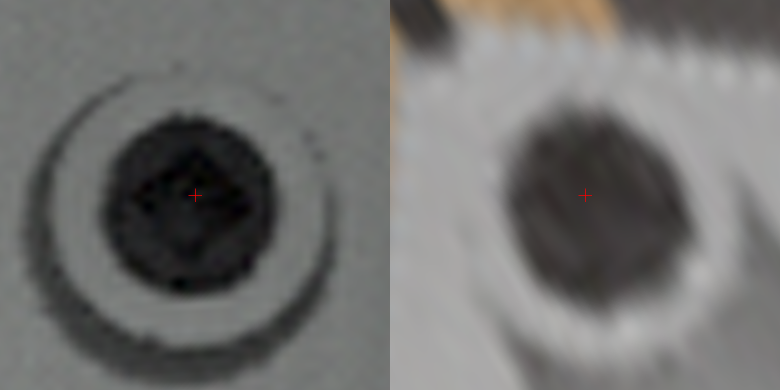

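Top and scene put the plug within 1–3 mm of the wrist estimate, in different directions, so I trust the wrist view. I descend to just above the mouth, then slowly in.

```bash
python3 -m pendant '[[10,[25,0.5,-0.6],[0,0,0]],[10,[50,0.5,-0.6],[0,0,0]],[10,[64,0.5,-0.6],[0,0,0]],[10,[68,0.5,-0.6],[0,0,0]],[10,[70,0.5,-0.6],[0,0,0]],[10,[70,0.5,-0.6],[0,0,0]]]'; python3 -c "
from h import *
st()"; python3 -m pendant '[[10,[1.5,0,0],[0,0,0]],[10,[3,0,0],[0,0,0]],[10,[4.5,0,0],[0,0,0]],[10,[6,0,0],[0,0,0]]]'; python3 -c "
from h import *
st()"
```

```text
time_s: 10.08
tool_pos: [0.5683, 0.2733, 0.2411]
tool_rot: [-110.2, 90.0, 22.0]
force: [0.9, -0.6, -4.1]
grip_width: 0.0155
t 10.08 tcp [0.5683 0.2733 0.2411] jawyaw 132.18 down [ 8.e-04  3.e-04 -1.e+00] q [-50.5  16.9  27.8  87.   -8.   78.1 110.1] F [ 0.92 -0.63 -4.07] M [ 0.072 -0.016 -0.014] w 15.5
time_s: 10.42
tool_pos: [0.5683, 0.2734, 0.2351]
tool_rot: [-95.7, 89.9, 36.5]
force: [-0.1, 0.0, -4.5]
grip_width: 0.0158
t 10.42 tcp [0.5683 0.2734 0.2351] jawyaw 132.18 down [ 9.e-04  7.e-04 -1.e+00] q [-50.5  17.   27.8  87.5  -8.1  77.4 110.2] F [-0.08  0.01 -4.52] M [0.056 0.03  0.022] w 15.8
```

```bash
python3 -m pendant '[[10,[1,0,0],[0,0,0]],[10,[2,0,0],[0,0,0]],[10,[3,0,0],[0,0,0]],[10,[4,0,0],[0,0,0]],[10,[5,0,0],[0,0,0]]]'; python3 -c "
from h import *
st()"; python3 -m pendant '[[10,[1,0,0],[0,0,0]],[10,[2,0,0],[0,0,0]],[10,[3,0,0],[0,0,0]],[10,[4,0,0],[0,0,0]]]'; python3 -c "
from h import *
st()"
```

```text
time_s: 10.83
tool_pos: [0.568, 0.2732, 0.2295]
tool_rot: [-105.8, 90.0, 26.4]
force: [0.5, 0.7, -3.6]
grip_width: 0.0157
t 10.83 tcp [0.568  0.2732 0.2295] jawyaw 132.19 down [ 1.e-04  0.e+00 -1.e+00] q [-50.5  17.2  27.8  88.   -8.1  76.9 110.3] F [ 0.53  0.66 -3.57] M [ 0.073  0.008 -0.037] w 15.7
time_s: 11.17
tool_pos: [0.568, 0.2732, 0.2255]
tool_rot: [-84.6, 90.0, 47.6]
force: [0.5, -0.4, -4.7]
grip_width: 0.0156
t 11.17 tcp [0.568  0.2732 0.2255] jawyaw 132.18 down [ 1.e-04  1.e-04 -1.e+00] q [-50.4  17.3  27.7  88.3  -8.2  76.4 110.3] F [ 0.54 -0.36 -4.74] M [0.013 0.024 0.012] w 15.6
```

```bash
python3 -m pendant '[[10,[1,0,0],[0,0,0]],[10,[2,0,0],[0,0,0]],[10,[3,0,0],[0,0,0]],[10,[4,0,0],[0,0,0]],[10,[4.5,0,0],[0,0,0]],[10,[4.5,0,0],[0,0,0]]]'; python3 -c "
from h import *
st()
r=optics.read_camera('scene'); cv2.imwrite('pics/s6.png',cv2.resize(r['image'][60:260,310:560],None,fx=3,fy=3,interpolation=3))"
```

```text
time_s: 11.67
tool_pos: [0.5679, 0.2732, 0.2209]
tool_rot: [81.1, 90.0, -146.7]
force: [-0.1, -0.3, -3.5]
grip_width: 0.0156
t 11.67 tcp [0.5679 0.2732 0.2209] jawyaw 132.18 down [-2.e-04 -1.e-04 -1.e+00] q [-50.4  17.5  27.7  88.6  -8.3  76.  110.4] F [-0.14 -0.25 -3.51] M [ 0.066  0.105 -0.005] w 15.6
```

View pics/s6.png

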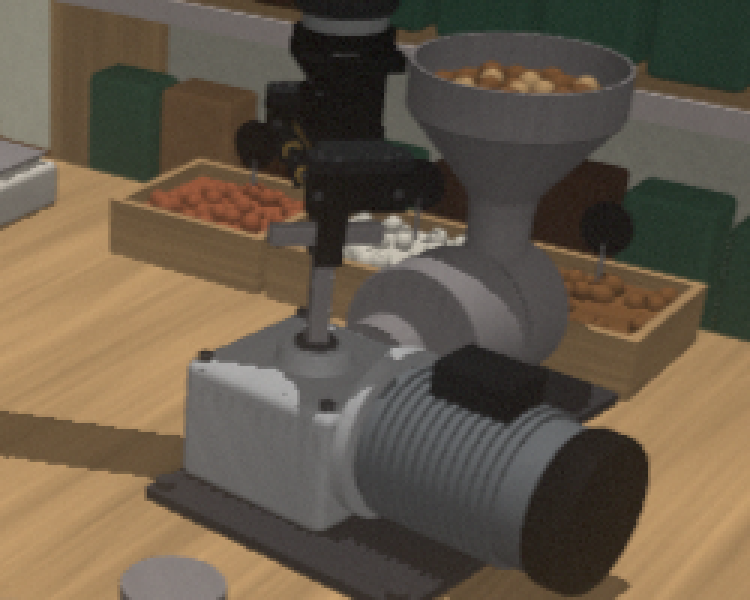

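The key stands in the socket with no contact force. I feel for the floor gently to confirm the depth.

```bash
python3 -m pendant '[[10,[0.6,0,0],[0,0,0]],[10,[1.2,0,0],[0,0,0]],[10,[1.2,0,0],[0,0,0]]]'; python3 -m pendant '[[10,[0.6,0,0],[0,0,0]],[10,[1,0,0],[0,0,0]],[10,[1,0,0],[0,0,0]]]';
```

```text
time_s: 11.97
tool_pos: [0.568, 0.2732, 0.2198]
tool_rot: [111.3, 90.0, -116.6]
force: [0.8, -0.9, -4.4]
grip_width: 0.0155
time_s: 12.22
tool_pos: [0.5682, 0.2733, 0.2195]
tool_rot: [-88.8, 90.0, 43.4]
force: [-0.9, 0.2, -0.8]
grip_width: 0.0154
```

The floor is felt at TCP z=0.2195, so the key is fully seated. I back off 1 mm and turn clockwise (+x of the tool) in small steps, averaging the moment after each.

```bash
cat > m.py <<'E'
from h import *
import sys
n=int(sys.argv[1]) if len(sys.argv)>1 else 4
A=[];F=[]
for k in range(n):
    if k: optics.read_camera('wrist')
    s=telemetry.get_obs(); A.append(s["wrist_torque"]);F.append(s["force"])
p,R=tool();z=R.as_matrix()[:,2]
A=np.array(A);print("t",round(s["time_s"],2),"Mz",A[:,2].round(3),"mean",A.mean(0).round(3),"F",np.mean(F,0).round(2),"yaw",np.degrees(np.arctan2(z[1],z[0])).round(2),"tcp",p.round(4),"q7",s["qpos"][6].round(1))
E
python3 -m pendant '[[10,[-0.7,0,0],[0,0,0]],[10,[-0.7,0,0],[0,0,0]]]'; python3 m.py 5
python3 -m pendant '[[10,[0,0,0],[0.04,0,0]],[10,[0,0,0],[0.08,0,0]],[10,[0,0,0],[0.08,0,0]]]' >/dev/null; python3 m.py
```

```text
time_s: 12.38
tool_pos: [0.5681, 0.2732, 0.2195]
tool_rot: [-121.2, 90.0, 10.9]
force: [0.9, 0.4, -2.4]
grip_width: 0.0157
t 12.58 Mz [-0.    -0.037 -0.025  0.011  0.029] mean [ 0.089  0.039 -0.004] F [-0.12  0.04 -2.9 ] yaw 132.18 tcp [0.5681 0.2732 0.2195] q7 110.4
t 12.98 Mz [-0.024  0.008  0.018 -0.028] mean [ 0.059  0.018 -0.007] F [ 0.   -0.44 -3.33] yaw 127.66 tcp [0.5681 0.2732 0.2195] q7 106.0
```

```bash
python3 -m pendant '[[10,[0,0,0],[0.03,0,0]],[10,[0,0,0],[0.06,0,0]],[10,[0,0,0],[0.06,0,0]]]' >/dev/null; python3 m.py; python3 -m pendant '[[10,[0,0,0],[0.03,0,0]],[10,[0,0,0],[0.05,0,0]],[10,[0,0,0],[0.05,0,0]]]' >/dev/null; python3 m.py
```

```text
t 13.38 Mz [ 0.041 -0.008 -0.023 -0.001] mean [-0.059  0.11   0.002] F [-0.28 -0.29 -3.38] yaw 124.22 tcp [0.568  0.2731 0.2196] q7 102.7
t 13.78 Mz [0.018 0.045 0.026 0.024] mean [-0.102  0.066  0.028] F [ 0.08 -0.54 -3.03] yaw 121.33 tcp [0.568  0.2731 0.2195] q7 99.9
```

```bash
python3 -m pendant '[[10,[0,0,0],[0.03,0,0]],[10,[0,0,0],[0.05,0,0]],[10,[0,0,0],[0.05,0,0]]]' >/dev/null; python3 m.py
```

```text
t 14.18 Mz [ 0.034  0.011 -0.001  0.03 ] mean [-0.195  0.082  0.019] F [ 0.   -1.11 -3.64] yaw 118.46 tcp [0.568  0.2731 0.2196] q7 97.2
```

```bash
python3 -m pendant '[[10,[0,0,0],[0.03,0,0]],[10,[0,0,0],[0.05,0,0]],[10,[0,0,0],[0.05,0,0]]]' >/dev/null; python3 m.py
```

```text
t 14.58 Mz [-0.     0.045  0.039  0.034] mean [-0.271  0.081  0.03 ] F [ 0.26 -1.27 -3.78] yaw 115.6 tcp [0.568  0.2731 0.2195] q7 94.4
```

```bash
python3 -m pendant '[[10,[0,0,0],[0.03,0,0]],[10,[0,0,0],[0.05,0,0]],[10,[0,0,0],[0.05,0,0]]]' >/dev/null; python3 m.py
```

```text
t 14.98 Mz [ 0.038  0.017 -0.017  0.029] mean [-0.352  0.044  0.017] F [-0.2  -1.46 -3.66] yaw 112.73 tcp [0.568  0.2731 0.2195] q7 91.7
```

```bash
python3 -m pendant '[[10,[0,0,0],[0.03,0,0]],[10,[0,0,0],[0.05,0,0]],[10,[0,0,0],[0.05,0,0]]]' >/dev/null; python3 m.py
```

```text
t 15.38 Mz [ 0.07   0.037  0.028 -0.021] mean [-0.427  0.051  0.028] F [-0.21 -1.44 -3.95] yaw 109.87 tcp [0.568  0.2731 0.2196] q7 88.9
```

```bash
python3 -m pendant '[[10,[0,0.1,-0.3],[0.03,0,0]],[10,[0,0.1,-0.3],[0.05,0,0]],[10,[0,0.1,-0.3],[0.05,0,0]]]' >/dev/null; python3 m.py
```

```text
t 15.78 Mz [-0.017 -0.037  0.038  0.018] mean [-0.315  0.001  0.   ] F [-0.04 -0.94 -3.4 ] yaw 107.01 tcp [0.568  0.273  0.2196] q7 86.2
```

```bash
python3 -m pendant '[[10,[0,0,0],[0.03,0,0]],[10,[0,0,0],[0.05,0,0]],[10,[0,0,0],[0.05,0,0]]]' >/dev/null; python3 m.py
```

```text
t 16.18 Mz [0.051 0.012 0.05  0.015] mean [-0.312 -0.018  0.032] F [ 0.01 -1.14 -4.23] yaw 104.14 tcp [0.568  0.273  0.2196] q7 83.4
```

```bash
python3 -m pendant '[[10,[0,0.1,-0.4],[0.03,0,0]],[10,[0,0.1,-0.4],[0.05,0,0]],[10,[0,0.1,-0.4],[0.05,0,0]]]' >/dev/null; python3 m.py
```

```text
t 16.58 Mz [ 0.044 -0.009 -0.046 -0.014] mean [-0.066 -0.055 -0.006] F [ 0.7  -0.07 -4.58] yaw 101.29 tcp [0.568  0.2728 0.2196] q7 80.7
```

```bash
python3 -m pendant '[[10,[0,0,0],[0.03,0,0]],[10,[0,0,0],[0.05,0,0]],[10,[0,0,0],[0.05,0,0]]]' >/dev/null; python3 m.py
```

```text
t 16.98 Mz [ 0.032 -0.002  0.028  0.04 ] mean [-0.003 -0.072  0.025] F [ 0.09 -0.06 -4.58] yaw 98.42 tcp [0.568  0.2727 0.2196] q7 77.9
```

```bash
python3 -m pendant '[[10,[0,0,0],[0.03,0,0]],[10,[0,0,0],[0.05,0,0]],[10,[0,0,0],[0.05,0,0]]]' >/dev/null; python3 m.py
```

```text
t 17.38 Mz [0.032 0.013 0.012 0.062] mean [ 0.082 -0.076  0.03 ] F [ 0.32  0.38 -4.93] yaw 95.55 tcp [0.568  0.2727 0.2196] q7 75.2
```

```bash
python3 -m pendant '[[10,[0,0,0],[0.03,0,0]],[10,[0,0,0],[0.05,0,0]],[10,[0,0,0],[0.05,0,0]]]' >/dev/null; python3 m.py
```

```text
t 17.78 Mz [ 0.053  0.029 -0.002  0.027] mean [ 0.108 -0.095  0.027] F [ 0.36  0.45 -5.12] yaw 92.69 tcp [0.568  0.2726 0.2196] q7 72.4
```

```bash
python3 -m pendant '[[10,[0,0,0],[0.03,0,0]],[10,[0,0,0],[0.05,0,0]],[10,[0,0,0],[0.05,0,0]]]' >/dev/null; python3 m.py
```

```text
t 18.18 Mz [ 0.025 -0.03   0.041 -0.005] mean [ 0.173 -0.088  0.008] F [ 0.84  0.6  -4.71] yaw 89.82 tcp [0.568  0.2726 0.2196] q7 69.7
```

```bash
python3 - <<'E'
from h import *
r=optics.read_camera('wrist');cv2.imwrite('pics/w7.png',r['image'])
r=optics.read_camera('scene'); cv2.imwrite('pics/s7.png',cv2.resize(r['image'][60:260,310:560],None,fx=3,fy=3,interpolation=3))
E
```

```text
(no output)
```

View pics/w7.png

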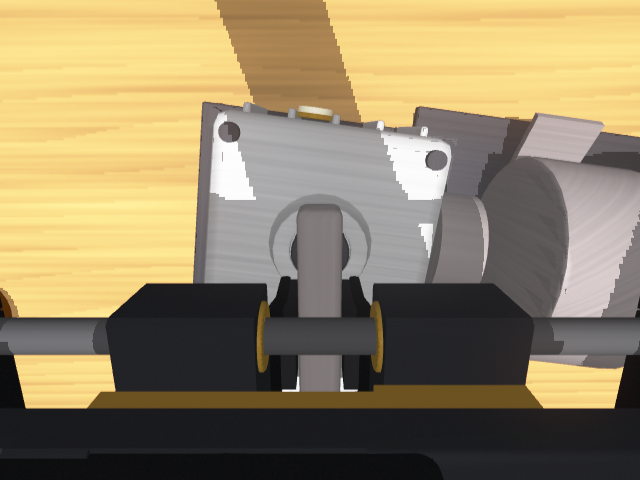

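View pics/s7.png

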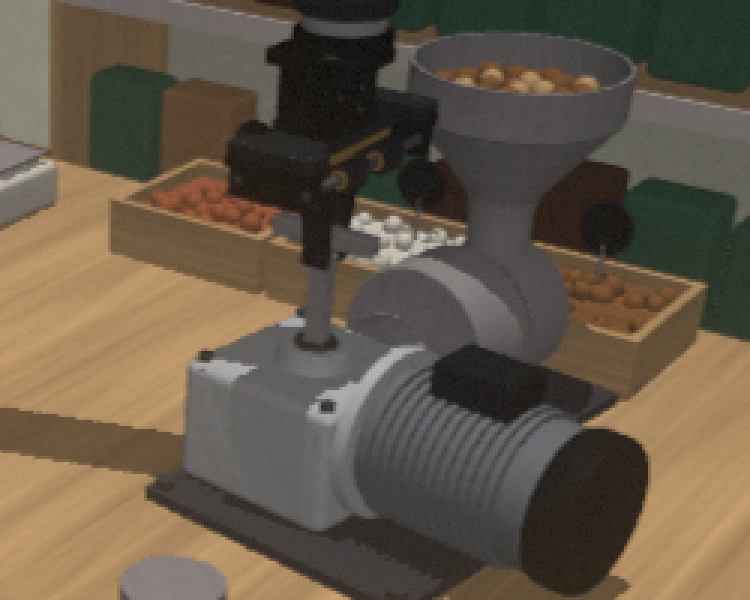

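The bar is still square in the jaws and the key is deep in the plug. I keep turning, easing the small side force.

```bash
python3 -m pendant '[[10,[0,0,0.2],[0.03,0,0]],[10,[0,0,0.2],[0.05,0,0]],[10,[0,0,0.2],[0.05,0,0]]]' >/dev/null; python3 m.py
```

```text
t 18.68 Mz [0.126 0.151 0.041 0.08 ] mean [ 0.025 -0.064  0.099] F [-0.04  0.27 -5.17] yaw 86.95 tcp [0.568  0.2726 0.2196] q7 66.9
```

```bash
python3 -m pendant '[[10,[0,0,0],[0.03,0,0]],[10,[0,0,0],[0.05,0,0]],[10,[0,0,0],[0.05,0,0]]]' >/dev/null; python3 m.py
```

```text
t 19.08 Mz [0.26  0.226 0.224 0.235] mean [-0.079 -0.055  0.237] F [ 0.36 -0.19 -4.59] yaw 84.09 tcp [0.568  0.2726 0.2196] q7 64.2
```

```bash
python3 -m pendant '[[10,[0,0,0],[0.03,0,0]],[10,[0,0,0],[0.05,0,0]],[10,[0,0,0],[0.05,0,0]]]' >/dev/null; python3 m.py
```

```text
t 19.48 Mz [0.233 0.319 0.294 0.272] mean [-0.162 -0.031  0.279] F [ 0.41 -0.6  -4.23] yaw 81.22 tcp [0.568  0.2726 0.2196] q7 61.5
```

Bite found; the mean is now about 0.28 N m. I measure longer before a finer step.

```bash
python3 m.py 10; python3 - <<'E'
from h import *
r=optics.read_camera('wrist');cv2.imwrite('pics/w8.png',r['image'][150:400,180:460])
E
```

```text
t 19.93 Mz [0.272 0.355 0.299 0.264 0.32  0.258 0.354 0.319 0.304 0.295] mean [-0.21  -0.027  0.304] F [-0.19 -0.55 -4.69] yaw 81.19 tcp [0.568  0.2726 0.2196] q7 61.4
```

View pics/w8.png

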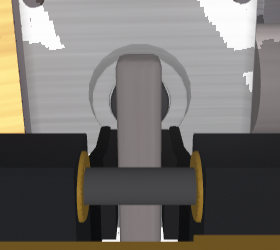

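```bash
python3 -m pendant '[[10,[0,0,0],[0.015,0,0]],[10,[0,0,0],[0.03,0,0]],[10,[0,0,0],[0.03,0,0]]]' >/dev/null; python3 m.py 10
```

```text
t 20.68 Mz [0.312 0.334 0.369 0.314 0.329 0.298 0.36  0.375 0.386 0.362] mean [-0.294 -0.002  0.344] F [ 0.32 -1.16 -4.3 ] yaw 79.46 tcp [0.5681 0.2726 0.2196] q7 59.8
```

The moment is 0.344 N m, held for over 0.5 s: snug, near the best value. I turn back a little within the play to unload, then lift out.

```bash
python3 -m pendant '[[10,[0,0,0],[-0.04,0,0]],[10,[0,0,0],[-0.08,0,0]],[10,[0,0,-0.2],[-0.12,0,0]],[10,[0,0,-0.2],[-0.14,0,0]],[10,[0,0,-0.2],[-0.14,0,0]]]' >/dev/null; python3 m.py 4
```

```text
t 21.25 Mz [-0.013 -0.03   0.031 -0.03 ] mean [ 0.025 -0.033 -0.01 ] F [-0.13 -0.49 -4.74] yaw 87.44 tcp [0.568  0.2727 0.2196] q7 67.4
```

```bash
python3 -m pendant '[[10,[-3,0,0],[0,0,0]],[10,[-6,0,0],[0,0,0]],[10,[-10,0,0],[0,0,0]],[10,[-15,0,0],[0,0,0]],[10,[-20,0,0],[0,0,0]],[10,[-30,0,0],[0,0,0]],[10,[-60,0,0],[0,0,0]],[10,[-93,0,0],[0,0,0]],[10,[-93,0,0],[0,0,0]]]'; python3 - <<'E'
from h import *
st();plan([.652,.05,.31],105.8)
r=optics.read_camera('wrist');cv2.imwrite('pics/w9.png',r['image'])
p,R=tool(); L=R.inv().apply(cloud(r).reshape(-1,3)-p).reshape(480,640,3)
m=(L[...,0]<0)&(L[...,0]>-.03)&(abs(L[...,2])<.02)&(L[...,1]>.015)&(L[...,1]<.06)&(r["range_z"]>0)
P=L[m]; print("bar",len(P),"x",np.percentile(P[:,0],[5,50,95]).round(4),"ymax",np.percentile(P[:,1],[95,99,100]).round(4),"z",np.percentile(P[:,2],[2,50,98]).round(4),"slope",np.polyfit(P[:,1],P[:,2],1).round(4),np.polyfit(P[:,1],P[:,0],1).round(4))
E
```

```text
time_s: 22.0
tool_pos: [0.5708, 0.2733, 0.3209]
tool_rot: [-56.9, 89.3, 30.6]
force: [1.5, -0.0, -2.6]
grip_width: 0.0153
t 22.0 tcp [0.5708 0.2733 0.3209] jawyaw 87.49 down [ 0.0104  0.0062 -0.9999] q [-55.6  15.9  35.1  80.1  -9.2  86.1  66.4] F [ 1.5  -0.03 -2.64] M [ 0.048 -0.223 -0.013] w 15.3
jaw 105.8 shift [  10.3  -90.8 -219.6] rotvec [-0.3196  0.0049  0.0111]
jaw 285.8 shift [  10.3  -90.8 -219.6] rotvec [ 2.8219  0.0158 -0.007 ]
bar 3858 x [-0.016  -0.0148 -0.0107] ymax [0.0438 0.0441 0.0444] z [-0.007   0.0005  0.0081] slope [0.0013 0.0005] [ 0.0907 -0.0171]
```

View pics/w9.png

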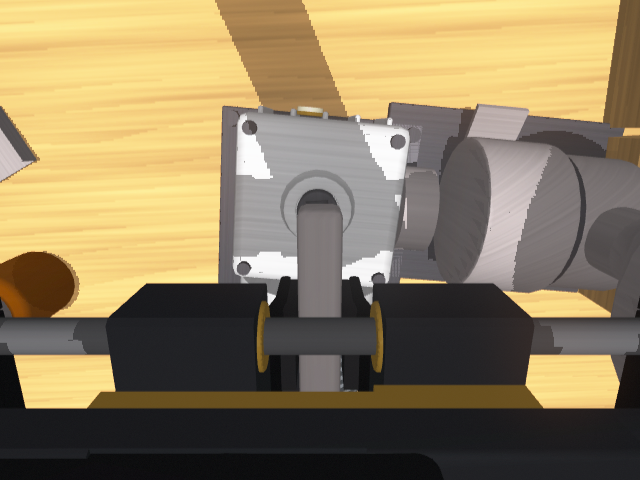

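```bash
cat > b.py <<'E'
from h import *
r=optics.read_camera('wrist');p,R=tool(); L=R.inv().apply(cloud(r).reshape(-1,3)-p).reshape(480,640,3)
m=(L[...,0]<0)&(L[...,0]>-.03)&(abs(L[...,2])<.006)&(L[...,1]>.018)&(L[...,1]<.044)&(r["range_z"]>0)
P=L[m]; print("bar",len(P),"x med",np.median(P[:,0]).round(4),"slope x/y",np.polyfit(P[:,1],P[:,0],1).round(4))
st()
E
python3 b.py; python3 b.py; python3 - <<'E'
from h import *
for c in ["scene","top"]:
    r=optics.read_camera(c)
    for l in ["key_tip","key_bar"]:
        for d in models.landmark_of(c,l)[:2]:
            a=d["centre"][0]*480,d["centre"][1]*640; print(c,l,round(d["confidence"],2),a)
    cv2.imwrite(f"pics/{c}9.png",cv2.resize(r['image'][40:240,310:560] if c=="scene" else r['image'][180:330,40:240],None,fx=3,fy=3,interpolation=3))
E
```

```text
bar 2695 x med -0.0148 slope x/y [ 0.1208 -0.0181]
t 22.1 tcp [0.5689 0.2726 0.3149] jawyaw 87.48 down [ 0.0035  0.0022 -1.    ] q [-55.6  16.   35.   80.6  -9.2  86.   66.4] F [-0.26  0.62 -5.49] M [0.015 0.037 0.019] w 15.2
bar 2699 x med -0.0139 slope x/y [ 0.1175 -0.0172]
t 22.15 tcp [0.568  0.2724 0.3129] jawyaw 87.49 down [ 4.e-04  5.e-04 -1.e+00] q [-55.6  16.1  35.   80.8  -9.2  85.9  66.4] F [-0.38  0.14 -5.89] M [ 0.015  0.008 -0.036] w 15.6
scene key_tip 0.83 (144.816, 416.89599999999996)
scene key_tip 0.65 (400.79999999999995, 317.12)
scene key_bar 0.86 (346.416, 318.976)
scene key_bar 0.8 (98.496, 420.608)
top key_tip 0.8 (191.28, 427.072)
top key_bar 0.69 (175.2, 438.72)
```

View pics/scene9.png

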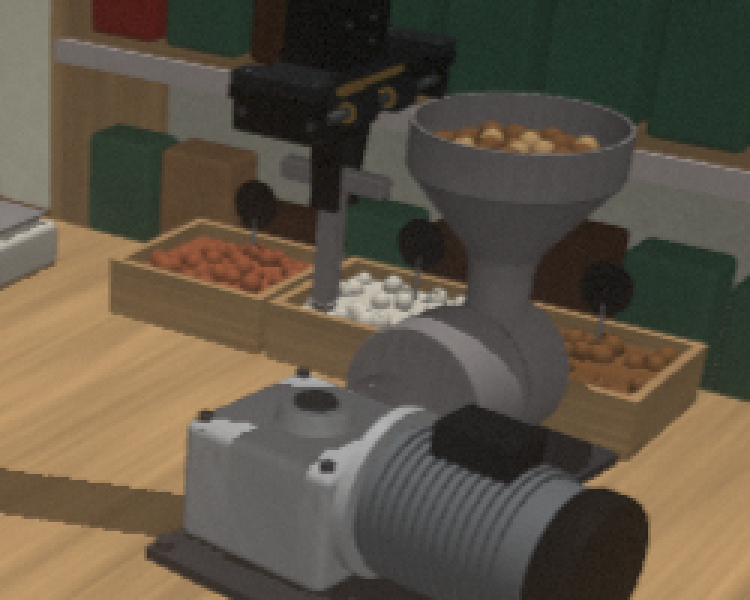

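```bash
python3 - <<'E'
from h import *
r=optics.read_camera('scene'); p,R=tool(); t=R.as_matrix()
for tilt in (-.12,0,.12):
    b=p-t[:,0]*.003; ax=t[:,0]*np.cos(tilt)+t[:,1]*np.sin(tilt); print(tilt,[np.round(w2px(r,q),1) for q in (b,b+ax*.105)])
w=optics.read_camera('wrist');L=R.inv().apply(cloud(w).reshape(-1,3)-p).reshape(480,640,3)
for row in range(205,290,8): print(row,L[row,312:330].mean(0).round(4),w["range_z"][row,320].round(4))
E
```

```text
-0.12 [array([ 99.9, 420.8]), array([144.9, 421.5])]
0 [array([ 99.9, 420.8]), array([143.9, 416.9])]
0.12 [array([ 99.9, 420.8]), array([142.2, 412.4])]
205 [-0.0018  0.0447  0.0006] 0.145
213 [-0.0113  0.0437  0.0006] 0.1357
221 [-0.0121  0.0411  0.0006] 0.1361
229 [-0.012   0.0383  0.0006] 0.1383
237 [-0.0119  0.0355  0.0006] 0.1374
245 [-0.0121  0.0326  0.0006] 0.1383
253 [-0.0121  0.0298  0.0006] 0.1387
261 [-0.0123  0.0269  0.0006] 0.1401
269 [-0.012   0.0238  0.0006] 0.1412
277 [-0.0122  0.021   0.0006] 0.141
285 [-0.012   0.0178  0.0006] 0.1431
```

The bar's top is flat at 12 mm above TCP and scene agrees with zero tilt, so the key hangs upright as grasped. Back to the stand.

```bash
python3 -c "
from h import *
plan([.6155,-.3353,.311],87.5)"
```

```text
jaw 87.5 shift [   1.2  -74.3 -605.1] rotvec [-0.0002 -0.0006 -0.0008]
jaw 267.5 shift [   1.2  -74.3 -605.1] rotvec [ 3.1414e+00 -1.3000e-03  1.0000e-03]
```

```bash
python3 -m pendant '[[10,[0,-3,-25],[0,0,0]],[10,[0,-8,-60],[0,0,0]],[10,[0,-12,-98],[0,0,0]],[10,[0,-16,-136],[0,0,0]],[10,[0,-21,-174],[0,0,0]],[10,[0,-26,-212],[0,0,0]],[10,[0,-30,-250],[0,0,0]],[10,[0,-35,-288],[0,0,0]],[10,[0,-40,-326],[0,0,0]],[10,[0,-44,-364],[0,0,0]]]';  python3 -m pendant '[[10,[0,-5,-38],[0,0,0]],[10,[0,-9,-76],[0,0,0]],[10,[0,-14,-114],[0,0,0]],[10,[0,-18,-150],[0,0,0]],[10,[0,-20,-160],[0,0,0]],[10,[0,-20,-160],[0,0,0]],[10,[0,-20,-160],[0,0,0]]]'; python3 - <<'E'
from h import *
r=optics.read_camera('wrist');cv2.imwrite('pics/w10.png',r['image'])
st();plan([.6155,-.3353,.311],87.5)
for d in models.landmark_of('wrist','stand_hole'):
    a=d['centre'][0]*480,d['centre'][1]*640; print(d['confidence'],a,onplane(r,*a,.05).round(4))
E
```

```text
time_s: 23.38
tool_pos: [0.5959, -0.0948, 0.3127]
tool_rot: [-50.6, 89.9, 37.0]
force: [1.6, -0.5, -4.1]
grip_width: 0.0156
time_s: 23.97
tool_pos: [0.6086, -0.2547, 0.3121]
tool_rot: [71.3, 90.0, 158.7]
force: [0.6, 1.0, -5.0]
grip_width: 0.0153
t 24.02 tcp [ 0.6092 -0.2529  0.3122] jawyaw 87.52 down [-3.0e-04  1.3e-03 -1.0e+00] q [-14.6  23.2  48.9  76.4 -17.4  88.  120.1] F [ 0.1   0.66 -4.9 ] M [ 0.167 -0.067  0.014] w 15.7
jaw 87.5 shift [  1.1  -9.9 -82. ] rotvec [ 0.0003  0.0012 -0.0004]
jaw 267.5 shift [  1.1  -9.9 -82. ] rotvec [-3.1413e+00  6.0000e-04  2.0000e-03]
0.77 (210.28799999999998, 242.816) [ 0.6152 -0.3337  0.05  ]
```

View pics/w10.png

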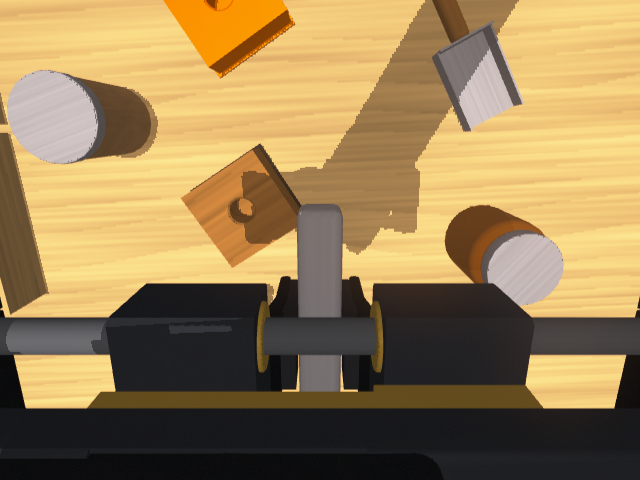

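The wooden stand's hole shows empty at (210,243), measured at (0.6152, -0.3337, 0.05). Earlier values were (0.6155, -0.3353). I aim for (0.6154, -0.335).

```bash
python3 -m pendant '[[10,[0,-4,-35],[0,0,0]],[10,[0,-9.5,-70],[0,0,0]],[10,[0,-9.5,-81],[0,0,0]],[10,[0,-9.5,-81],[0,0,0]],[10,[0,-9.5,-81],[0,0,0]],[10,[0,-9.5,-81],[0,0,0]]]'; python3 - <<'E'
from h import *
for k in range(3): optics.read_camera('wrist')
st();plan([.6154,-.335,.1725],87.5)
E
```

```text
time_s: 24.57
tool_pos: [0.616, -0.3328, 0.3125]
tool_rot: [-14.0, 89.9, 73.6]
force: [0.9, -0.1, -4.2]
grip_width: 0.0155
t 24.72 tcp [ 0.6159 -0.333   0.3127] jawyaw 87.67 down [ 7.0e-04  1.1e-03 -1.0e+00] q [ -4.7  29.1  48.5  69.5 -21.5  90.3 127.5] F [ 0.33 -0.14 -4.51] M [ 0.037 -0.006  0.015] w 15.6
jaw 87.5 shift [140.2   0.5  -2.2] rotvec [0.003  0.0012 0.0006]
jaw 267.5 shift [140.2   0.5  -2.2] rotvec [-3.1386e+00 -1.0000e-03  1.8000e-03]
```

```bash
python3 -m pendant '[[10,[40,0,-1.5],[0,0,0]],[10,[80,0,-1.5],[0,0,0]],[10,[115,0,-1.5],[0,0,0]],[10,[140,0,-1.5],[0,0,0]],[10,[150,0,-1.5],[0,0,0]],[10,[150,0,-1.5],[0,0,0]],[10,[150,0,-1.5],[0,0,0]]]'; python3 - <<'E'
from h import *
for k in range(3): optics.read_camera('wrist')
st();plan([.6154,-.335,.112],87.5)
r=optics.read_camera('scene'); cv2.imwrite('pics/s11.png',cv2.resize(r['image'][250:400,180:350],None,fx=4,fy=4,interpolation=3))
p,R=tool(); print("pred tip px",w2px(r,p+R.as_matrix()[:,0]*.1009),"hole",w2px(r,[.6154,-.335,.05]))
E
```

```text
time_s: 25.3
tool_pos: [0.6157, -0.3363, 0.1637]
tool_rot: [-113.4, 89.9, -25.8]
force: [0.1, -1.0, -4.0]
grip_width: 0.0158
t 25.45 tcp [ 0.6161 -0.3376  0.1655] jawyaw 87.5 down [ 0.0041 -0.0021 -1.    ] q [ -5.1  33.   46.3  81.7 -24.1  75.2 130.1] F [-0.83 -0.19 -4.23] M [-0.024 -0.026  0.001] w 15.3
jaw 87.5 shift [53.5  1.1  2.7] rotvec [ 0.0001 -0.0019  0.0042]
jaw 267.5 shift [53.5  1.1  2.7] rotvec [-3.1415e+00 -6.5000e-03 -3.0000e-03]
pred tip px (np.float64(332.24389106471585), np.float64(252.98617495863223)) hole (np.float64(337.62337784597736), np.float64(254.13840270723773))
```

View pics/s11.png

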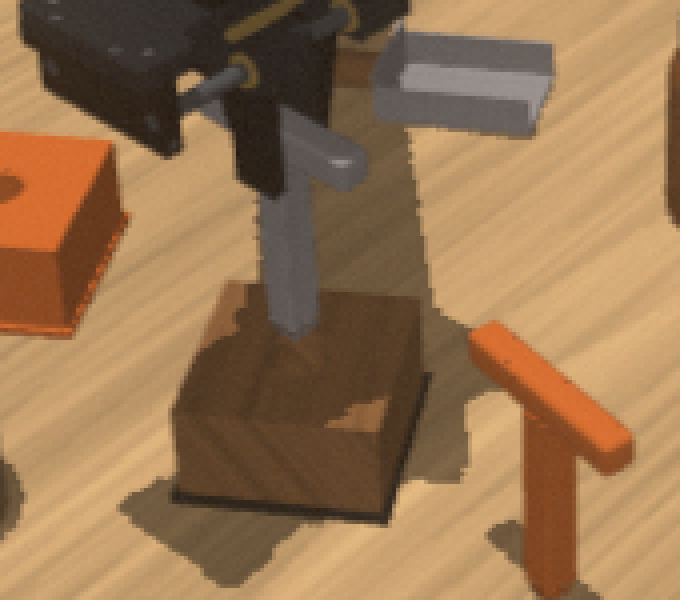

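The key's tip hangs just over the middle of the block's top at crop (295,332). I lower it slowly.

```bash
python3 -m pendant '[[10,[4,0,0.7],[0,0,0]],[10,[8,0,0.7],[0,0,0]],[10,[12,0,0.7],[0,0,0]],[10,[15,0,0.7],[0,0,0]],[10,[18,0,0.7],[0,0,0]],[10,[18,0,0.7],[0,0,0]]]'; python3 m.py 3
```

```text
time_s: 26.0
tool_pos: [0.6145, -0.3356, 0.1434]
tool_rot: [64.5, 89.9, 152.0]
force: [-0.7, -0.1, -2.9]
grip_width: 0.0158
t 26.1 Mz [-0.017  0.004 -0.027] mean [ 0.045  0.028 -0.014] F [ 0.19  0.16 -3.88] yaw 87.49 tcp [ 0.6148 -0.3359  0.1443] q7 130.4
```

```bash
python3 -m pendant '[[10,[4,0,0],[0,0,0]],[10,[8,0,0],[0,0,0]],[10,[12,0,0],[0,0,0]],[10,[16,0,0],[0,0,0]],[10,[16,0,0],[0,0,0]]]'; python3 -m pendant '[[10,[4,0,0],[0,0,0]],[10,[8,0,0],[0,0,0]],[10,[12,0,0],[0,0,0]],[10,[14,0,0],[0,0,0]],[10,[14,0,0],[0,0,0]]]'; python3 m.py 4
```

```text
time_s: 26.52
tool_pos: [0.6143, -0.3354, 0.1272]
tool_rot: [62.0, 89.9, 149.5]
force: [-0.0, 0.4, -5.6]
grip_width: 0.0153
time_s: 26.93
tool_pos: [0.6145, -0.3356, 0.1137]
tool_rot: [62.0, 89.9, 149.5]
force: [-1.1, -0.4, -4.3]
grip_width: 0.0155
t 27.08 Mz [-0.007  0.025  0.014  0.009] mean [0.02 0.02 0.01] F [-0.18 -0.34 -4.3 ] yaw 87.49 tcp [ 0.615  -0.336   0.1147] q7 131.1
```

```bash
python3 -m pendant '[[10,[1,0,0],[0,0,0]],[10,[2,0,0],[0,0,0]],[10,[2.5,0,0],[0,0,0]],[10,[2.5,0,0],[0,0,0]]]'; python3 m.py 3;  python3 -m pendant '[[10,[0.7,0,0],[0,0,0]],[10,[1,0,0],[0,0,0]],[10,[1,0,0],[0,0,0]]]'; python3 m.py 3
```

```text
time_s: 27.42
tool_pos: [0.6149, -0.3358, 0.1119]
tool_rot: [22.5, 90.0, 110.0]
force: [-0.3, 0.5, -3.7]
grip_width: 0.0154
t 27.52 Mz [0.033 0.089 0.05 ] mean [0.062 0.002 0.057] F [ 0.21 -0.06 -4.23] yaw 87.49 tcp [ 0.6149 -0.3359  0.112 ] q7 131.2
time_s: 27.77
tool_pos: [0.6149, -0.3359, 0.1109]
tool_rot: [16.6, 90.0, 104.1]
force: [-0.9, -0.3, -4.6]
grip_width: 0.0156
t 27.87 Mz [0.01  0.008 0.004] mean [-0.002 -0.019  0.007] F [-0.23  0.1  -4.36] yaw 87.49 tcp [ 0.6149 -0.3359  0.111 ] q7 131.2
```

```bash
python3 -m pendant '[[10,[0.5,0,0],[0,0,0]],[10,[1,0,0],[0,0,0]],[10,[1,0,0],[0,0,0]]]'; python3 m.py 3
```

```text
time_s: 28.12
tool_pos: [0.615, -0.336, 0.1106]
tool_rot: [-87.0, 90.0, 0.5]
force: [0.2, 0.2, -2.2]
grip_width: 0.0157
t 28.22 Mz [-0.004 -0.002  0.059] mean [0.155 0.176 0.018] F [-0.36  0.61 -1.11] yaw 87.49 tcp [ 0.6151 -0.3361  0.1106] q7 131.2
```

The key stands on the hole's floor. I open the jaws gently.

```bash
python3 -m pendant '[[17,[0,0,0],[0,0,0]],[20,[0,0,0],[0,0,0]],[25,[0,0,0],[0,0,0]],[35,[0,0,0],[0,0,0]],[50,[0,0,0],[0,0,0]],[65,[0,0,0],[0,0,0]],[70,[0,0,0],[0,0,0]],[70,[0,0,0],[0,0,0]]]' 20; python3 -m pendant '[[75,[-5,0,0],[0,0,0]],[75,[-15,0,0],[0,0,0]],[75,[-30,0,0],[0,0,0]],[75,[-60,0,0],[0,0,0]],[75,[-100,0,0],[0,0,0]],[75,[-130,0,0],[0,0,0]]]'; python3 -m pendant '[[75,[0,-5,35],[0,0,0]],[75,[0,-5,60],[0,0,0]],[75,[0,-5,60],[0,0,0]],[75,[0,-5,60],[0,0,0]]]'; python3 - <<'E'
from h import *
st(); r=optics.read_camera('wrist');cv2.imwrite('pics/w12.png',r['image']); bar(r)
s=optics.read_camera('scene');cv2.imwrite('pics/s12.png',s['image']); bar(s)
L=["jar","canister","scoop"]
for c in ["scene","top"]:
    if c=="top": optics.read_camera(c)
    for l in L:
        for d in models.landmark_of(c,l)[:1]: print(c,l,round(d["confidence"],2),d["centre"][0]*480,d["centre"][1]*640)
E
```

```text
time_s: 28.88
tool_pos: [0.6149, -0.3359, 0.1101]
tool_rot: [-65.4, 90.0, 22.1]
force: [1.0, 0.1, -0.2]
grip_width: 0.0506
time_s: 29.38
tool_pos: [0.6152, -0.3366, 0.2446]
tool_rot: [-119.2, 89.8, -31.7]
force: [0.8, 0.4, 0.9]
grip_width: 0.0749
time_s: 29.72
tool_pos: [0.6238, -0.274, 0.2418]
tool_rot: [-73.0, 89.9, 14.8]
force: [-0.2, -0.3, -0.2]
grip_width: 0.075
t 29.72 tcp [ 0.6238 -0.274   0.2418] jawyaw 87.72 down [ 2.3e-03  6.0e-04 -1.0e+00] q [-12.   27.6  47.9  79.5 -20.5  81.6 123.3] F [-0.2  -0.33 -0.17] M [-0.021 -0.025 -0.011] w 75.0
n 2958 z [0.1208 0.1225 0.1234] rect ((614.6048583984375, -335.06903076171875), (15.96126937866211, 88.77687072753906), 87.79705047607422) mean [ 0.6111 -0.3342  0.1222]
n 384 z [0.1183 0.1223 0.1241] rect ((617.7879638671875, -337.6011047363281), (19.546634674072266, 88.64774322509766), 88.1088638305664) mean [ 0.6205 -0.339   0.1219]
scene jar 0.81 297.504 363.2
scene canister 0.66 377.71200000000005 163.39200000000002
scene scoop 0.94 276.624 280.128
top canister 0.7 294.0 484.096
top scoop 0.58 315.88800000000003 324.608
```

View pics/s12.png

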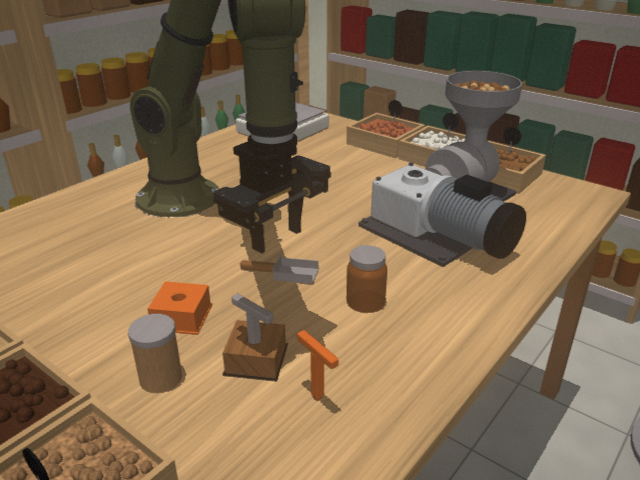

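View pics/w12.png

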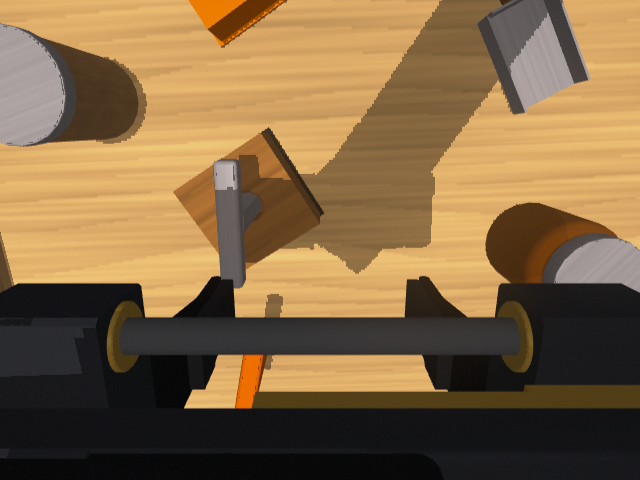

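The key stands upright in the wooden stand, bar top at 0.1225 as at the start. Jar, canister and scoop are where they were, within pixel noise, and the gripper is clear. Handing in.

```bash
python3 -m pendant '[[75,[-20,0,0],[0,0,0]],[75,[-20,0,0],[0,0,0]],[75,[-20,0,0],[0,0,0]]]'; python3 -c "
from cell import env
print(env.sign_off())"
```

```text
time_s: 30.42
tool_pos: [0.6229, -0.277, 0.2609]
tool_rot: [-115.4, 89.9, -27.9]
force: [-0.6, -0.9, -0.9]
grip_width: 0.0749
the job is handed in; nothing more can be done
None
```

I took the grey key from the wooden stand, seated it in the plug until I felt the socket floor, and backed off slightly. I then turned it clockwise by about 0.9 rad, until the averaged moment was 0.344 N m (best is about 0.35). I unloaded the key, lifted it out, stood it back in the stand and handed the job in at about 30.4 s.

**Last checks:**
- **Key:** it stands upright and free. The bar top is at z = 0.1225 m and the bar centre at (0.6146, -0.3351), the same height and place as at the start within about 1 mm.
- **Other things:** the canister and scoop landmarks were within about 4 pixels of where they started. The jar was confirmed in the scene picture only, because the last top picture gave no reading for it.
- **Gripper:** clear of everything when I handed in.

**What disagreed or is unconfirmed:**
- The top and scene cameras put the plug 1–3 mm away from the wrist camera's estimate. I went with the wrist camera, and the key entered without contact.
- A rough fit suggested the key was tilted about 0.12 rad in the jaws. Reading the bar row by row and the scene view both showed no tilt.
- Small side forces, up to about 1.5 N, appeared while turning, and I eased them off.
- How snug the plug is rests on the wrist moment alone (single readings vary by about ±0.04 N m). I did not measure the plug's own turn afterwards.

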